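# Build a prop pillar on the swinging kiln shelf

### The arm

A 6-joint arm with a two-finger parallel gripper is mounted at the origin on the work surface. World frame = base frame: x ahead of the robot, y to its left, z up, the work surface at z = 0. Lengths are in m, angles in rad, forces in N, time in s.
With the tool pointing down it reaches from about 0.35 to 0.975 m from the base axis. Payload 4.9 kg.
Tool frame: the origin (TCP) lies on the mounting face of the last link; the fingertips stand 173 mm ahead of it and the grasp point (between the pads) lies 155 mm ahead of it; z points along the fingers, y is the direction in which the jaws open and shut (so a half turn about z gives the same grasp; the last joint's range is limited). The gripper opens to 85 mm and grips with 20 to 120 N. Pads are 22 mm wide; open, the fingers measure 114 mm over their backs; the gripper's body (76 mm by 85 mm) begins 54 mm behind the grasp point. The pads swing forward as they close: fully open they stand 13 mm farther back than shut.
Start: joints at [1.2, 0.053, 1.613, -0, 1.476, -0.119], TCP at [0.156, 0.605, 0.405] pointing down, gripper open.
Joint ranges: [-3.01, 3.01], [-1.01, 2.22], [0.06, 2.58], [-1.02, 4.17], [0.09, 2.62], [-3.14, 3.14]. Speed limits (rad/s): [2.57, 2.57, 3.14, 3.14, 3.14, 3.14].

### API

Orientations are given as a unit quaternion [w, x, y, z].
In Python, from plant import manip gives the robot as it stands.
- The arm moves only by the tool play_rows, never from a script. Its argument "increments" is a list of rows, each an object with "offset": the shift along the tool's x, y, z in mm, a list of three; "twist": the turn about the tool's z in rad; "grip": the opening, from 0 (shut) to 1 (fully open). In form: [{"offset": [dx, dy, dz], "twist": twist, "grip": grip}, ...]. A call has 1 to 5 rows; each row is the pose to reach, as a shift and turn from the pose commanded when the call began, along the tool's axes at that moment; what a row does not reach only later rows make up. A row lasts 1/12 s, in which the tool goes at most 41.7 mm and 7.16 degrees, less where a joint would pass 70% of its speed; a pose out of reach is approached as far as the arm can. A call with a gripper value outside its range is refused whole. The fingers move at their own pace and stop on an object; the grip force is fixed at half the most. Time passes only in rows, so rows that repeat a pose let the fingers close. It gives the time, the measured TCP pose, the force and the opening at its end, in the units of the state.
- manip.state(): the state, without advancing time (a new reading comes with each control period).
- manip.grab_frame(name): name is "side" or "top"; returns the picture (480x640x3 uint8, blue, green, red); there is no depth.
- manip.get_calibration(name): a dict with "fx", "fy", "cx", "cy" (pixels), "k1" (the pictures are not rectified: a ray, as slopes to the right and down, at radius r is drawn at 1 + k1 r^2 times it, then the intrinsics apply), "T" (4x4, takes a point from camera to world coordinates). Camera axes: x right, y down, z forward; pixel columns grow to the right and rows downward; lengths in m; the calibration is good to about 2 mm. A picture is of the moment at which its call begins. get_calibration takes no time and is no camera call.
- manip.job_done(): hands the job in, once; it reports no verdict.
Trained networks look in the newest picture that a camera, given by its name, has taken for a name from the list of things; names that differ only in an ending like _2 or _b are one class to them, and where a whole thing is asked for, a point or a joint stands for the part that bears it (a point fixed in the world has none). Each returns a list of dicts, best first, with "p" (0 to 1); they miss things now and then, are a little off and sometimes report something else, mostly with a low value. They report only what shows in the picture. A call takes as long as a camera call. They do not tell look-alikes from the thing itself.
- manip.boxes_of(query, camera): "xyz" ([x, y, z] in m, in the coordinates of the camera as it stood for that picture, good to about 4 mm: the middle of the surface that is visible of it).
- manip.tip_of(query, camera): "xyz" ([x, y, z] in m, in the coordinates of the camera as it stood for that picture, good to about 4 mm: a listed point, or the origin of a listed thing).
The state is a dict: "time": time; "joint_pos": joint angles; "joint_vel": joint speeds; "joint_efforts": joint torques, N m; "tool_pos": TCP position; "tool_rot": TCP orientation; "contact_force": force on the tool from outside, world axes, zero at the start; "ft_torque": the same for the moment, N m; "gripper_width": opening from 0.0 (shut) to 1.0 (fully open).
Only numpy, scipy, OpenCV 4.12 (cv2) and the standard library are available. Lean on these libraries where they do the work, as an engineer would, in place of code of your own. Each camera call takes 0.05 s, during which the arm holds its last target. There are 200 camera calls.

### The job

Push the square kiln shelf near its free corner so that it swings round its pin until it is fully home against its stop, and leave it there. Then build a pillar in the middle of the shelf from the three flat L-shaped props, one at a time, the thickest at the bottom and the thinnest on top: legs parallel to the shelf's edges, outlines flush, and each prop turned half round from the one beneath so that its corner lies over the open side of the L below. Leave the pillar standing free and do not disturb the other things on the table.

Things in the scene. Friction and masses are not known exactly. Their poses are not given: they have to be found in the camera images.
- swing_shelf (a joint): Square cream kiln shelf 180 x 180 x 18 mm, turning flat about a fixed pin 20 mm in from both edges of one corner. Underside 10 mm, top 28 mm above the table, over a fixed 10 mm steel plate. Angle in rad: 0 fully home against the steel stop (block 34 mm high), growing clockwise seen from above, to 1.15. Stays where left; 3 to 5 N near the free corner moves it.
- shelf_mid (a point): Centre of the shelf's top face; z up, x, y along its edges, turning with it. Pin at (70, 70) mm, free corner at (-90, -90). When home the stop touches the -y edge at x -62 to -28. Pushing the -x edge near the free corner towards +x turns it home. The pin's head, 22 mm across, stands 6 mm proud.
- shelf_pin (a point): Centre of the pin, level with the shelf's top.
- shelf_corner (a point): The shelf's free corner, diagonally opposite the pin, level with its top: the corner to push near.
- thick_centre (a point): Cream ceramic L prop, 40 mm thick, lying flat (thick one): two legs 90 mm long outside, 34 wide. Point: centre of its 90 x 90 mm outline, half-way up, in the open notch. z up; one leg along x, centred on y -28 mm, x -45 to 45; the other along y, centred on x -28, y -45 to 45. Outer corner (-45, -45); 56 x 56 mm notch open to +x +y. About 370 g.
- mid_centre (a point): Cream ceramic L prop, 28 mm thick, lying flat (mid one): two legs 90 mm long outside, 34 wide. Point: centre of its 90 x 90 mm outline, half-way up, in the open notch. z up; one leg along x, centred on y -28 mm, x -45 to 45; the other along y, centred on x -28, y -45 to 45. Outer corner (-45, -45); 56 x 56 mm notch open to +x +y. About 260 g.
- thin_centre (a point): Cream ceramic L prop, 16 mm thick, lying flat (thin one): two legs 90 mm long outside, 34 wide. Point: centre of its 90 x 90 mm outline, half-way up, in the open notch. z up; one leg along x, centred on y -28 mm, x -45 to 45; the other along y, centred on x -28, y -45 to 45. Outer corner (-45, -45); 56 x 56 mm notch open to +x +y. About 150 g.
- thick_corner (a point): Outer corner of the thick prop's L, half-way up.
- mid_corner (a point): Outer corner of the mid prop's L, half-way up.
- thin_corner (a point): Outer corner of the thin prop's L, half-way up.
- jar_at (a point): Bystander: small grey closed glaze jar, 30 mm across, 40 mm tall, standing close to the outside of a leg of the thick prop. This point is on its middle, 20 mm above its foot.
- cup_at (a point): Bystander: small white test cup, 30 mm across, 36 mm tall, standing close to the outside of a leg of the middle prop. This point is on its middle, 18 mm above its foot.
- puck_at (a point): Bystander: small pinkish clay cone with flat top, 30 mm across, 34 mm tall, standing close to the outside of a leg of the thin prop. This point is on its middle, 17 mm above its foot.
- bowl_at (a point): Bystander: grey clay bowl, about 106 mm across and 96 mm tall with its two ears, on a 140 mm round banding wheel 40 mm high (total 136 mm). This point is on its middle, 45 mm above its foot.
- brush_at (a point): Bystander: brush 190 mm long lying along its x, under 25 mm tall. This point is on its middle, 8 mm above its foot.
- roller_at (a point): Bystander: wooden bar 22 x 160 x 24 mm lying along its y. This point is on its middle, 12 mm above its foot.
- mug_at (a point): Bystander: white mug, 76 mm across, 85 mm tall, its handle at its +y side. This point is on its middle, 42 mm above its foot.
There are look-alikes about, which are no part of the job. Leave any blue or purple look-alike of the part that bears mid_centre alone. Leave any green look-alike of the part that bears thin_centre alone.

How it is judged:
By the outcome, as a careful person would: the job done as asked, in the order asked, and still so for the second after the job is handed in, with the robot touching nothing.
It also fails if it takes over 72 s, if anything falls off the work surface, if the arm or the gripper's body presses on something with over 40 N, if the wrist force passes 120 N, or if a joint passes its speed limit or range.

## Working session

There is one attempt and no reset: what is moved stays moved. The work goes in short steps, Python scripts to look and compute and a tool call to move; the robot and the scene stay as the last step left them, time stands still between calls to the robot, and variables do not carry over. Pictures are saved under pics/ and viewed, about 8 in all and at most 12, crops included, and the job is handed in when it is done.

Besides the shell and the picture viewer there is one more tool, called after "Request:" by a JSON object that holds its "op" and its "data", one argument or row to a line. play_rows: Moves the arm, as the interface text tells. Its arguments: {"type":"object","properties":{"increments":{"type":"array"}},"required":["increments"]}

```bash
mkdir -p pics; ls
cat > h.py <<'E'
import numpy as np, cv2
from plant import manip
C={n:manip.get_calibration(n) for n in("side","top")}
def w(n,p):
    T=np.array(C[n]["T"]);return T[:3,:3]@np.array(p)+T[:3,3]
def proj(n,P):
    c=C[n];T=np.array(c["T"]);q=T[:3,:3].T@(np.array(P,float)-T[:3,3])
    x,y=q[0]/q[2],q[1]/q[2];s=1+c["k1"]*(x*x+y*y)
    return c["fx"]*x*s+c["cx"],c["fy"]*y*s+c["cy"]
def ray(n,u,v,z):
    c=C[n];T=np.array(c["T"]);xd,yd=(u-c["cx"])/c["fx"],(v-c["cy"])/c["fy"];x,y=xd,yd
    for _ in range(20):
        s=1+c["k1"]*(x*x+y*y);x,y=xd/s,yd/s
    d=T[:3,:3]@np.array([x,y,1]);o=T[:3,3];return o+d*(z-o[2])/d[2]
E
python3 - <<'E'
from h import *
np.set_printoptions(precision=4,suppress=True)
for n in C:
    cv2.imwrite(f"pics/{n}0.png",manip.grab_frame(n));print(n,C[n])
for q in ["shelf_mid","shelf_pin","shelf_corner","thick_centre","mid_centre","thin_centre","thick_corner","mid_corner","thin_corner","jar_at","cup_at","puck_at","bowl_at","brush_at","roller_at","mug_at"]:
    for n in C:
        print(q,n,[(np.round(w(n,d["xyz"]),3).tolist(),round(d["p"],2)) for d in manip.tip_of(q,n)[:4]])
print(manip.state())
E
```

```text
pics
side {'fx': 434.20254317419176, 'fy': 434.20254317419176, 'cx': 314.70772997535653, 'cy': 242.50036778855525, 'k1': -0.023731134463457117, 'T': array([[ 0.9942, -0.0844,  0.067 ,  0.4528],
       [-0.1053, -0.6312,  0.7685, -0.803 ],
       [-0.0226, -0.7711, -0.6364,  0.7946],
       [ 0.    ,  0.    ,  0.    ,  1.    ]])}
top {'fx': 441.5281169691413, 'fy': 441.5281169691413, 'cx': 313.72664494189416, 'cy': 234.4676259482642, 'k1': -0.027005896615518263, 'T': array([[ 0.0144, -0.9965,  0.0823,  0.4299],
       [-0.9998, -0.0154, -0.0106,  0.0625],
       [ 0.0118, -0.0821, -0.9966,  1.2065],
       [ 0.    ,  0.    ,  0.    ,  1.    ]])}
shelf_mid side [([0.539, 0.278, 0.027], 0.86)]
shelf_mid top [([0.536, 0.281, 0.027], 0.89), ([0.61, -0.181, 0.018], 0.68)]
shelf_pin side [([0.633, 0.312, 0.026], 0.78)]
shelf_pin top [([0.632, 0.317, 0.033], 0.82)]
shelf_corner side [([0.421, 0.236, 0.033], 0.88), ([0.593, -0.25, 0.014], 0.38)]
shelf_corner top [([0.422, 0.239, 0.027], 0.56)]
thick_centre side []
thick_centre top [([0.479, -0.063, 0.018], 0.87)]
mid_centre side [([0.32, -0.1
[... 1224 characters left out ...]
3), ([0.672, 0.435, 0.045], 0.46)]
roller_at side [([0.529, 0.526, 0.008], 0.57)]
roller_at top [([0.529, 0.532, 0.017], 0.96)]
mug_at side [([0.676, 0.442, 0.037], 0.62)]
mug_at top [([0.671, 0.436, 0.045], 0.88)]
{'time': 1.7, 'joint_pos': array([ 1.2   ,  0.0527,  1.6129,  0.    ,  1.4759, -0.119 ]), 'joint_vel': array([-0.0008, -0.001 , -0.001 , -0.0009, -0.0003, -0.0028]), 'joint_efforts': array([  0.    , -39.3652, -37.0462,  -0.0001,   0.0003,   0.    ]), 'tool_pos': array([0.1557, 0.6053, 0.4047]), 'tool_rot': array([0.    , 0.1256, 0.9921, 0.    ]), 'contact_force': array([-0.1136,  0.338 , -0.4841]), 'ft_torque': array([0.0122, 0.0238, 0.0445]), 'gripper_width': 1.0007648914473966}
```

View pics/top0.png

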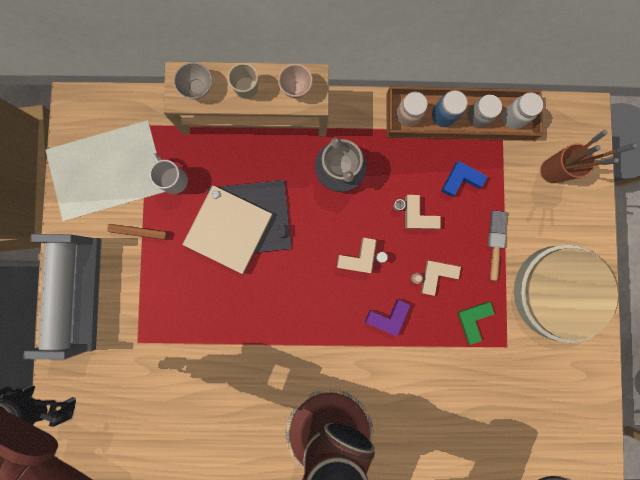

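View pics/side0.png

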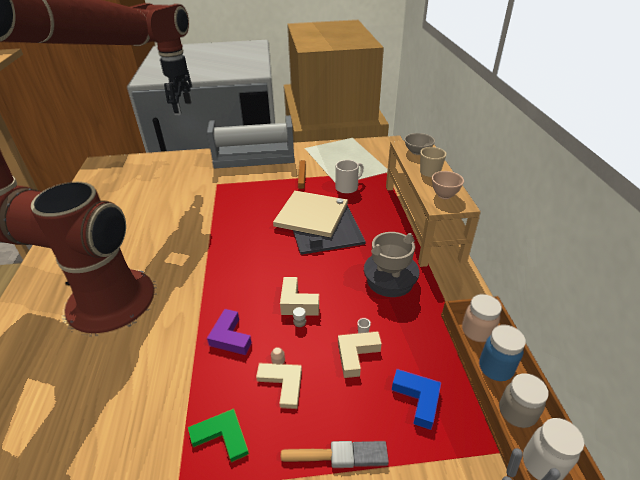

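```bash
cat >> h.py <<'E'
from scipy.optimize import minimize
def R2(a): return np.array([[np.cos(a),-np.sin(a)],[np.sin(a),np.cos(a)]])
LP=np.array([[-45,-45],[45,-45],[45,-11],[-11,-11],[-11,45],[-45,45]])/1e3
SQ=np.array([[-90,-90],[90,-90],[90,90],[-90,90]])/1e3
def render(n,poly,p,z0,z1,S=4):
    xy=poly@R2(p[2]).T+np.array(p[:2])
    im=np.zeros((480*S,640*S),np.uint8)
    P=[np.array([proj(n,[*q,z]) for q in xy]) for z in(z0,z1)]
    f=lambda a:cv2.fillPoly(im,[np.round(((a+.5)*S-.5)*16).astype(np.int32)],255,cv2.LINE_8,4)
    f(P[1]);f(P[0])
    for i in range(len(xy)):
        j=(i+1)%len(xy);f(np.array([P[0][i],P[0][j],P[1][j],P[1][i]]))
    return cv2.resize(im,(640,480),interpolation=cv2.INTER_AREA)/255.
def classes(im):
    b,g,r=[cv2.GaussianBlur(im,(0,0),.5)[...,i].astype(float)+1 for i in range(3)]
    cream=((g/r>.62)&(b/r<.84)&(b/r>.5)).astype(float)
    red=(g/r<.5)
    return cream,red
def fit(ims,poly,p0,z0,z1,use=None,step=.006,ignore=None):
    D={}
    for n,im in ims.items():
        c,r=classes(im);win=cv2.dilate(render(n,poly,p0,z0,z1,1),np.ones((19,19)))>.5
        D[n]=(c,win&((c>0)|r) if ignore is None else win&~ignore[n])
    def cost(p): return sum((np.abs(render(n,poly,p,z0,z1)-c)*m).sum() for n,(c,m) in D.items())
    s=np.array([p0]*4,float);s[1,0]+=step;s[2,1]+=step;s[3,2]+=.1
    o=minimize(cost,p0,method="Nelder-Mead",options=dict(initial_simplex=s,xatol=1e-4,fatol=.2))
    return o.x,o.fun
E
python3 - <<'E'
from h import *
ims={n:cv2.imread(f"pics/{n}0.png") for n in C}
t=ims["top"]
for nm,(u,v) in dict(thick=(368,248),thickleg=(348,263),mid=(413,205),thin=(430,285),shelf=(230,230),jar=(382,257),cup=(400,204),puck=(417,278)).items(): print(nm,t[v,u])
d=np.deg2rad
for nm,p0,h in [("thick",(.479,-.063,d(-6)),.04),("mid",(.596,-.24,d(-81)),.028),("thin",(.411,-.295,d(171)),.016)]:
    for use in (["top"],["side"],["top","side"]):
        p,c=fit({k:ims[k] for k in use},LP,p0,0,h);print(nm,use,np.round(p[:2]*1e3,1),round(np.degrees(p[2]),2),round(c,1))
for use in (["top"],["side"],["top","side"]):
    p,c=fit({k:ims[k] for k in use},SQ,(.537,.28,d(-24)),.01,.028)
    print("shelf",use,np.round(p[:2]*1e3,1),round(np.degrees(p[2]),2),round(c,1),"pin",p[:2]+R2(p[2])@[.07,.07])
big=cv2.resize(t[170:300,170:310],None,fx=5,fy=5,interpolation=cv2.INTER_CUBIC);cv2.imwrite("pics/shelf0.png",cv2.resize(big,(700,600)) if big.shape[0]<600 else big[:600])
E
```

```text
thick [158 188 212]
thickleg [162 191 214]
mid [156 187 208]
thin [154 185 209]
shelf [160 192 213]
jar [199 210 214]
cup [ 98 104 112]
puck [158 180 212]
thick ['top'] [478.5 -64.2] -8.86 37.0
thick ['side'] [478.  -64.7] -8.36 85.8
thick ['top', 'side'] [478.1 -64.7] -8.43 127.5
mid ['top'] [ 596.1 -245.8] -90.06 45.1
mid ['side'] [ 594.8 -246.7] -90.41 64.0
mid ['top', 'side'] [ 595.1 -246.1] -89.95 114.5
thin ['top'] [ 411.6 -296.6] 169.61 122.4
thin ['side'] [ 411.1 -296.6] 169.4 159.2
thin ['top', 'side'] [ 411.3 -296.6] 169.62 283.3
shelf ['top'] [539.1 282.9] -24.83 51.2 pin [0.63199758 0.31700939]
shelf ['side'] [540.2 279.9] -25.31 50.3 pin [0.63339387 0.31324344]
shelf ['top', 'side'] [539.1 281.7] -25.2 124.7 pin [0.63226119 0.31524575]
```

Run:
```python
from h import *
# plate edge pixels guess -> world at z=.01
for uv in [(285,181),(291,249),(222,185)]: print(uv,np.round(ray("top",*uv,.01),3))
```

```text
(285, 181) [0.675 0.131 0.01 ]
(291, 249) [0.488 0.111 0.01 ]
(222, 185) [0.661 0.303 0.01 ]
```

View pics/shelf0.png

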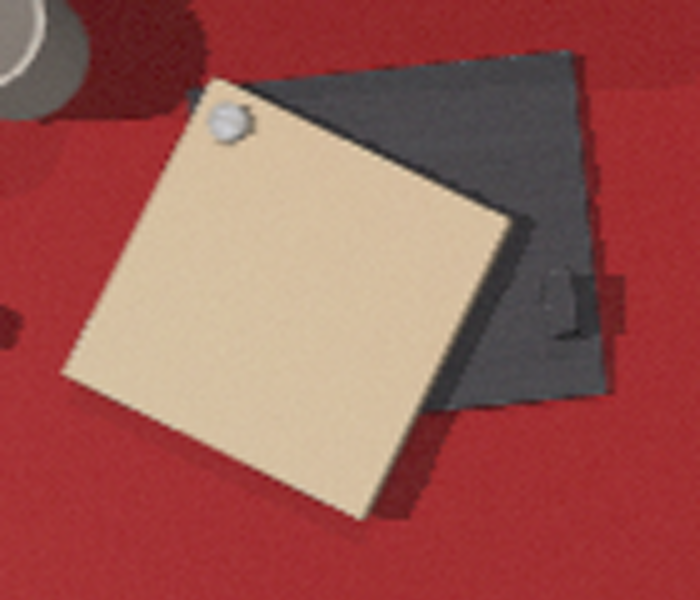

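```bash
cat >> h.py <<'E'
def pose(s=None):
    s=s or manip.state();q=s["tool_rot"];p=np.array(s["tool_pos"])
    w_,x,y,z=q;X=np.array([1-2*(y*y+z*z),2*(x*y+w_*z)])
    return p,np.arctan2(X[1],X[0])
def rel(tgts,cur=None):
    """targets [(x,y,z_tcp,theta_x deg)] -> offset (tool axes, mm), twist from cur"""
    p,th=cur or pose()
    for t in tgts:
        d=(np.array(t[:3])-p)*1e3;c,s=np.cos(th),np.sin(th)
        tw=-(np.deg2rad(t[3])-th);tw=(tw+np.pi)%(2*np.pi)-np.pi
        print(np.round(t,3),"-> off",np.round([c*d[0]+s*d[1],s*d[0]-c*d[1],-d[2]],1),"tw",round(tw,3))
def show():
    s=manip.state();p,th=pose(s);print("t",round(s["time"],2),"p",np.round(p*1e3,1),"thx",round(np.degrees(th),2),"F",np.round(s["contact_force"],1),"w",round(s["gripper_width"],3),"j",np.round(s["joint_pos"],2))
PIN=np.array([.6323,.3155])
def sh(loc,yaw): return PIN+R2(np.deg2rad(yaw))@(np.array(loc)/1e3-.07)
E
python3 - <<'E'
from h import *
a=sh((-120,-72),-25.2)
rel([(*a,.33,155),(*a,.205,155),(*a,.189,155)])
print("push rows from start pose")
cur=(np.array([*a,.189]),np.deg2rad(155))
rel([(*sh((-104,-72),y),.189,180+y) for y in (-25.2,-22,-19,-16,-13,-10,-7,-4,-1,2,4,6)],cur)
E
```

```text
[  0.4     0.268   0.33  155.   ] -> off [-320.6 -265.9   74.7] tw 0.185
[  0.4     0.268   0.205 155.   ] -> off [-320.6 -265.9  199.7] tw 0.185
[  0.4     0.268   0.189 155.   ] -> off [-320.6 -265.9  215.7] tw 0.185
push rows from start pose
[  0.414   0.261   0.189 154.8  ] -> off [-16.   -0.1  -0. ] tw 0.003
[  0.418   0.249   0.189 158.   ] -> off [-24.2  -9.6  -0. ] tw -0.052
[  0.422   0.238   0.189 161.   ] -> off [-32.3 -18.1  -0. ] tw -0.105
[  0.426   0.227   0.189 164.   ] -> off [-40.9 -26.1  -0. ] tw -0.157
[  0.431   0.216   0.189 167.   ] -> off [-49.8 -33.7  -0. ] tw -0.209
[  0.436   0.206   0.189 170.   ] -> off [-59.2 -40.9  -0. ] tw -0.262
[  0.442   0.196   0.189 173.   ] -> off [-68.9 -47.5  -0. ] tw -0.314
[  0.449   0.186   0.189 176.   ] -> off [-78.9 -53.6  -0. ] tw -0.367
[4.56e-01 1.77e-01 1.89e-01 1.79e+02] -> off [-89.3 -59.2  -0. ] tw -0.419
[4.63e-01 1.68e-01 1.89e-01 1.82e+02] -> off [-99.9 -64.2  -0. ] tw -0.471
[4.69e-01 1.62e-01 1.89e-01 1.84e+02] -> off [-107.2  -67.2   -0. ] tw -0.506
[4.74e-01 1.56e-01 1.89e-01 1.86e+02] -> off [-114.5  -70.    -0. ] tw -0.541
```

Request:
{"op": "play_rows", "data": {
  "increments": [
    {"offset":[-32,-26,8],"twist":0.04,"grip":0},
    {"offset":[-64,-53,15],"twist":0.09,"grip":0},
    {"offset":[-95,-79,22],"twist":0.14,"grip":0},
    {"offset":[-127,-105,30],"twist":0.185,"grip":0},
    {"offset":[-158,-130,37],"twist":0.185,"grip":0}
  ]
}}

```text
time: 2.12
tool_pos: [0.2769, 0.4384, 0.3674]
tool_rot: [0.0, 0.217, 0.976, 0.0]
contact_force: [0.4, 0.3, 0.1]
gripper_width: 0.3
```

Run:
```python
from h import *
show()
a=sh((-120,-72),-25.2)
rel([(*a,.33,155),(*a,.205,155),(*a,.189,155)])
```

```text
t 2.12 p [276.9 438.4 367.4] thx 154.94 F [0.4 0.3 0.1] w 0.3 j [ 0.86 -0.18  1.9  -0.    1.42 -0.27]
[  0.4     0.268   0.33  155.   ] -> off [-183.7 -102.3   37.4] tw -0.001
[  0.4     0.268   0.205 155.   ] -> off [-183.7 -102.3  162.4] tw -0.001
[  0.4     0.268   0.189 155.   ] -> off [-183.7 -102.3  178.4] tw -0.001
```

Request:
{"op": "play_rows", "data": {
  "increments": [
    {"offset":[-36,-20,7],"twist":0,"grip":0},
    {"offset":[-72,-40,14],"twist":0,"grip":0},
    {"offset":[-108,-60,21],"twist":0,"grip":0},
    {"offset":[-146,-81,30],"twist":0,"grip":0},
    {"offset":[-183,-102,37],"twist":0,"grip":0}
  ]
}}

```text
time: 2.53
tool_pos: [0.3971, 0.272, 0.3313]
tool_rot: [0.0, 0.217, 0.976, 0.0]
contact_force: [0.8, 0.4, -0.1]
gripper_width: -0.001
```

Request:
{"op": "play_rows", "data": {
  "increments": [
    {"offset":[-1,0,40],"twist":0,"grip":0},
    {"offset":[-1,0,80],"twist":0,"grip":0},
    {"offset":[-1,0,110],"twist":0,"grip":0},
    {"offset":[-1,0,128],"twist":0,"grip":0},
    {"offset":[-1,0,133],"twist":0,"grip":0}
  ]
}}

```text
time: 2.95
tool_pos: [0.3957, 0.2722, 0.1944]
tool_rot: [-0.003, 0.217, 0.976, -0.002]
contact_force: [0.1, 0.3, -0.1]
gripper_width: -0.001
```

Run:
```python
from h import *
show()
a=sh((-120,-72),-25.2)
rel([(*a,.189,155)])
for n in C: cv2.imwrite(f"pics/{n}1.png",manip.grab_frame(n))
s=cv2.imread("pics/side1.png");cv2.imwrite("pics/s1c.png",cv2.resize(s[120:270,220:420],None,fx=4,fy=4,interpolation=cv2.INTER_CUBIC))
```

```text
t 2.95 p [395.7 272.2 194.4] thx 154.94 F [ 0.1  0.3 -0.1] w -0.001 j [ 0.45 -0.06  2.1  -0.    1.1  -0.69]
[  0.4     0.268   0.189 155.   ] -> off [-5.7 -2.1  5.4] tw -0.001
```

View pics/s1c.png

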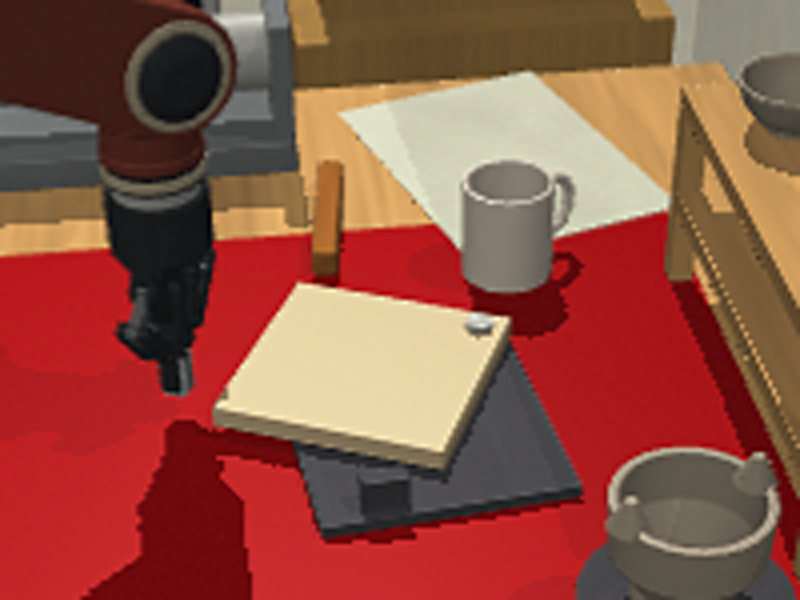

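Run:
```python
from h import *
for z in (.0,.01,.0214,.035): print(z,np.round(proj("side",(.3957,.2722,z)),1))
show()
cur=pose()
rel([(*sh((-106,-72),y),.189,180+y) for y in (-25.2,-22,-19,-16,-13,-10,-7,-4,-1,2,4,6)],cur)
```

```text
0.0 [265.  222.5]
0.01 [264.7 219.9]
0.0214 [264.3 216.9]
0.035 [263.9 213.2]
t 3.05 p [397.  273.1 197.6] thx 154.98 F [ 0.4 -0.4  0.5] w 0.003 j [ 0.45 -0.06  2.1  -0.    1.11 -0.69]
[  0.413   0.262   0.189 154.8  ] -> off [-18.8  -3.6   8.6] tw 0.003
[  0.416   0.25    0.189 158.   ] -> off [-27.  -13.2   8.6] tw -0.053
[  0.42    0.239   0.189 161.   ] -> off [-35.1 -21.8   8.6] tw -0.105
[  0.424   0.228   0.189 164.   ] -> off [-43.7 -29.9   8.6] tw -0.158
[  0.429   0.217   0.189 167.   ] -> off [-52.7 -37.7   8.6] tw -0.21
[  0.434   0.206   0.189 170.   ] -> off [-62.1 -44.9   8.6] tw -0.262
[  0.44    0.196   0.189 173.   ] -> off [-71.8 -51.6   8.6] tw -0.315
[  0.447   0.186   0.189 176.   ] -> off [-81.9 -57.8   8.6] tw -0.367
[4.54e-01 1.77e-01 1.89e-01 1.79e+02] -> off [-92.3 -63.5   8.6] tw -0.419
[4.61e-01 1.67e-01 1.89e-01 1.82e+02] -> off [-103.   -68.6    8.6] tw -0.472
[4.67e-01 1.62e-01 1.89e-01 1.84e+02] -> off [-110.3  -71.7    8.6] tw -0.507
[4.72e-01 1.56e-01 1.89e-01 1.86e+02] -> off [-117.6  -74.5    8.6] tw -0.541
```

Request:
{"op": "play_rows", "data": {
  "increments": [
    {"offset":[-10,-2,8],"twist":0,"grip":0},
    {"offset":[-19,-4,8],"twist":0,"grip":0},
    {"offset":[-27,-13,8],"twist":-0.05,"grip":0},
    {"offset":[-35,-22,8],"twist":-0.105,"grip":0},
    {"offset":[-44,-30,8],"twist":-0.158,"grip":0}
  ]
}}

```text
time: 3.47
tool_pos: [0.4254, 0.2272, 0.1917]
tool_rot: [-0.0, 0.138, 0.99, 0.001]
contact_force: [-4.3, 2.6, 0.6]
gripper_width: 0.0
```

Run:
```python
from h import *
show()
cur=(np.array([*sh((-106,-72),-16),.1896]),np.deg2rad(164))
rel([(*sh((-106,-72),y),.189,180+y) for y in (-13,-10,-7,-4,-1)],cur)
cur=(np.array([*sh((-106,-72),-1),.1896]),np.deg2rad(179))
rel([(*sh((-106,-72),y),.189,180+y) for y in (1,2.5,4,5.5,7)],cur)
```

```text
t 3.47 p [425.4 227.2 191.7] thx 164.16 F [-4.3  2.6  0.6] w 0.0 j [ 0.34 -0.05  2.1   0.    1.09 -0.96]
[  0.429   0.217   0.189 167.   ] -> off [-7.7 -9.   0.6] tw -0.052
[  0.434   0.206   0.189 170.   ] -> off [-15.8 -17.6   0.6] tw -0.105
[  0.44    0.196   0.189 173.   ] -> off [-24.4 -25.8   0.6] tw -0.157
[  0.447   0.186   0.189 176.   ] -> off [-33.4 -33.5   0.6] tw -0.209
[4.54e-01 1.77e-01 1.89e-01 1.79e+02] -> off [-42.7 -40.7   0.6] tw -0.262
[4.59e-01 1.70e-01 1.89e-01 1.81e+02] -> off [-5.1 -6.1  0.6] tw -0.035
[4.630e-01 1.660e-01 1.890e-01 1.825e+02] -> off [ -9.  -10.5   0.6] tw -0.061
[4.67e-01 1.62e-01 1.89e-01 1.84e+02] -> off [-13.  -14.8   0.6] tw -0.087
[4.710e-01 1.570e-01 1.890e-01 1.855e+02] -> off [-17.2 -19.    0.6] tw -0.113
[4.75e-01 1.53e-01 1.89e-01 1.87e+02] -> off [-21.5 -23.1   0.6] tw -0.14
```

In contact at about 5 N, the shelf is moving; continue.

Request:
{"op": "play_rows", "data": {
  "increments": [
    {"offset":[-8,-9,0],"twist":-0.052,"grip":0},
    {"offset":[-16,-18,0],"twist":-0.105,"grip":0},
    {"offset":[-24,-26,0],"twist":-0.157,"grip":0},
    {"offset":[-33,-33,0],"twist":-0.209,"grip":0},
    {"offset":[-43,-41,0],"twist":-0.262,"grip":0}
  ]
}}

```text
time: 3.88
tool_pos: [0.4553, 0.1757, 0.1916]
tool_rot: [-0.0, 0.007, 1.0, 0.001]
contact_force: [-3.5, 2.2, 0.3]
gripper_width: 0.001
```

Request:
{"op": "play_rows", "data": {
  "increments": [
    {"offset":[-5,-6,0],"twist":-0.035,"grip":0},
    {"offset":[-9,-10,0],"twist":-0.061,"grip":0},
    {"offset":[-11,-13,0],"twist":-0.075,"grip":0},
    {"offset":[-13,-15,0],"twist":-0.087,"grip":0},
    {"offset":[-13,-15,0],"twist":-0.087,"grip":0}
  ]
}}

```text
time: 4.3
tool_pos: [0.4681, 0.1605, 0.1913]
tool_rot: [0.001, -0.035, 0.999, -0.0]
contact_force: [-1.7, 0.4, -0.1]
gripper_width: -0.001
```

Run:
```python
from h import *
show()
ims={}
for n in C: ims[n]=manip.grab_frame(n);cv2.imwrite(f"pics/{n}2.png",ims[n])
for use in (["top"],["side"]):
    p,c=fit({k:ims[k] for k in use},SQ,(*sh((0,0),2),.03),.01,.028)
    print("shelf",use,np.round(p[:2]*1e3,1),round(np.degrees(p[2]),2),round(c,1),"pin",p[:2]+R2(p[2])@[.07,.07])
big=cv2.resize(ims["side"][160:260,250:390],None,fx=5,fy=5,interpolation=cv2.INTER_CUBIC);cv2.imwrite("pics/s2c.png",big)
```

```text
t 4.3 p [468.1 160.5 191.3] thx -175.99 F [-1.7  0.4 -0.1] w -0.001 j [ 0.18 -0.02  2.07 -0.    1.09 -1.46]
shelf ['top'] [566.6 243.3] 3.09 81.9 pin [0.6326767  0.31694621]
shelf ['side'] [566.9 239. ] 3.15 46.5 pin [0.63295075 0.31273752]
```

View pics/s2c.png

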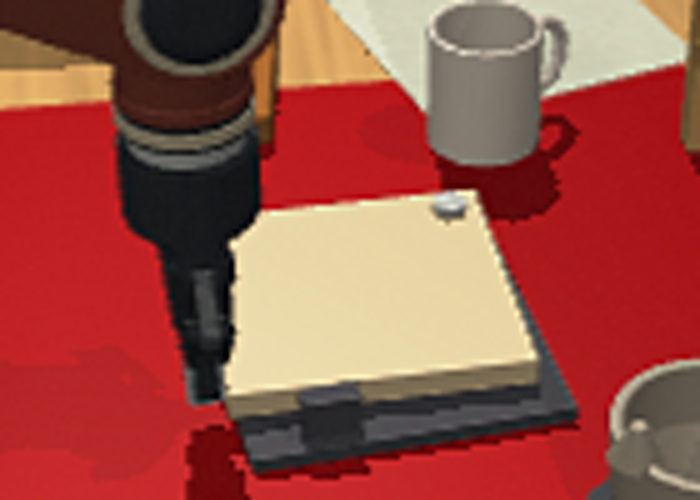

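Request:
{"op": "play_rows", "data": {
  "increments": [
    {"offset":[-1.5,-1.5,0],"twist":-0.008,"grip":0},
    {"offset":[-3,-3,0],"twist":-0.017,"grip":0},
    {"offset":[-3,-3,0],"twist":-0.017,"grip":0}
  ]
}}

```text
time: 4.65
tool_pos: [0.4706, 0.1582, 0.1905]
tool_rot: [-0.0, -0.044, 0.999, -0.0]
contact_force: [-1.8, -0.2, 1.8]
gripper_width: 0.002
```

Request:
{"op": "play_rows", "data": {
  "increments": [
    {"offset":[-1.5,-1.5,0],"twist":-0.008,"grip":0},
    {"offset":[-3,-3,0],"twist":-0.017,"grip":0},
    {"offset":[-3,-3,0],"twist":-0.017,"grip":0}
  ]
}}

```text
time: 4.9
tool_pos: [0.4738, 0.1552, 0.1903]
tool_rot: [-0.0, -0.052, 0.999, -0.0]
contact_force: [-4.0, -2.2, 1.9]
gripper_width: 0.001
```

Request:
{"op": "play_rows", "data": {
  "increments": [
    {"offset":[-2,-1.5,0],"twist":-0.008,"grip":0},
    {"offset":[-4,-3,0],"twist":-0.017,"grip":0},
    {"offset":[-4,-3,0],"twist":-0.017,"grip":0}
  ]
}}

```text
time: 5.15
tool_pos: [0.4778, 0.1523, 0.1899]
tool_rot: [-0.001, -0.061, 0.998, -0.001]
contact_force: [-5.7, -3.0, 2.7]
gripper_width: -0.001
```

Request:
{"op": "play_rows", "data": {
  "increments": [
    {"offset":[-1,-0.5,0],"twist":0,"grip":0},
    {"offset":[-2,-1,0],"twist":0,"grip":0},
    {"offset":[-2,-1,0],"twist":0,"grip":0}
  ]
}}

```text
time: 5.4
tool_pos: [0.4795, 0.1515, 0.1897]
tool_rot: [-0.002, -0.061, 0.998, -0.001]
contact_force: [-7.9, -5.6, 4.0]
gripper_width: 0.003
```

Run:
```python
from h import *
show()
ims={}
for n in C: ims[n]=manip.grab_frame(n);cv2.imwrite(f"pics/{n}3.png",ims[n])
for use in (["top"],["side"]):
    p,c=fit({k:ims[k] for k in use},SQ,(*sh((0,0),4),.06),.01,.028)
    print("shelf",use,np.round(p[:2]*1e3,1),round(np.degrees(p[2]),2),round(c,1),"pin",p[:2]+R2(p[2])@[.07,.07])
```

```text
t 5.4 p [479.5 151.5 189.7] thx -173.03 F [-7.9 -5.6  4. ] w 0.003 j [ 0.16  0.01  2.05 -0.    1.09 -1.53]
shelf ['top'] [571.3 239. ] 6.66 71.3 pin [0.63267312 0.3166921 ]
shelf ['side'] [570.3 235.5] 6.21 47.6 pin [0.63234982 0.31263352]
```

Request:
{"op": "play_rows", "data": {
  "increments": [
    {"offset":[-1.5,-0.5,0],"twist":0,"grip":0},
    {"offset":[-3,-1,0],"twist":0,"grip":0},
    {"offset":[-3,-1,0],"twist":0,"grip":0}
  ]
}}

```text
time: 5.75
tool_pos: [0.4812, 0.1512, 0.1894]
tool_rot: [-0.006, -0.061, 0.998, -0.001]
contact_force: [-16.7, -3.3, 12.7]
gripper_width: 0.002
```

Request:
{"op": "play_rows", "data": {
  "increments": [
    {"offset":[-1.5,-0.5,0],"twist":0,"grip":0},
    {"offset":[-3,-1,0],"twist":0,"grip":0},
    {"offset":[-3,-1,0],"twist":0,"grip":0}
  ]
}}

```text
time: 6.0
tool_pos: [0.4825, 0.1508, 0.1885]
tool_rot: [-0.01, -0.061, 0.998, -0.0]
contact_force: [-24.4, -2.0, 15.9]
gripper_width: 0.003
```

Run:
```python
from h import *
show()
ims={}
for n in C: ims[n]=manip.grab_frame(n);cv2.imwrite(f"pics/{n}4.png",ims[n])
for use in (["top"],["side"]):
    p,c=fit({k:ims[k] for k in use},SQ,(*sh((0,0),6),.1),.01,.028)
    print("shelf",use,np.round(p[:2]*1e3,1),round(np.degrees(p[2]),2),round(c,1),"pin",p[:2]+R2(p[2])@[.07,.07])
```

```text
t 6.0 p [482.5 150.8 188.5] thx -173.03 F [-24.4  -2.   15.9] w 0.003 j [ 0.16  0.02  2.04  0.    1.1  -1.54]
shelf ['top'] [571.4 239. ] 6.72 87.1 pin [0.63276929 0.31675422]
shelf ['side'] [570.4 235.3] 6.55 54.5 pin [0.63191501 0.31278575]
```

Request:
{"op": "play_rows", "data": {
  "increments": [
    {"offset":[8,1,0],"twist":0,"grip":0},
    {"offset":[25,1,0],"twist":0,"grip":0},
    {"offset":[25,1,-40],"twist":0.1,"grip":0},
    {"offset":[25,1,-80],"twist":0.22,"grip":0},
    {"offset":[25,1,-120],"twist":0.34,"grip":0.7}
  ]
}}

```text
time: 6.52
tool_pos: [0.4612, 0.1488, 0.3113]
tool_rot: [0.001, 0.112, 0.994, 0.0]
contact_force: [0.5, 1.0, 0.7]
gripper_width: 0.127
```

```bash
cat >> h.py <<'E'
def path(tgt,cur=None,dmax=40,amax=.12):
    """split a straight move to tgt (x,y,z,theta deg) into calls of 5 rows; prints each call end in its own frame"""
    p,th=cur or pose();t=np.array(tgt[:3]);d=t-p;a=np.deg2rad(tgt[3])-th
    a=(a+np.pi)%(2*np.pi)-np.pi if len(tgt)<5 else a
    k=int(np.ceil(max(np.linalg.norm(d)*1e3/dmax,abs(a)/amax)/5))
    print("calls",k)
    for i in range(k): rel([(*(p+d*(i+1)/k),np.degrees(th+a*(i+1)/k))],(p+d*i/k,th+a*i/k))
def loc(c,yaw,l): return np.array(c)+R2(np.deg2rad(yaw))@(np.array(l)/1e3)
E
python3 - <<'E'
from h import *
show()
g=loc((.4782,-.0645),-8.5,(-28,6));print(g)
path((*g,.30,81.5))
E
```

```text
t 6.52 p [461.2 148.8 311.3] thx 167.13 F [0.5 1.  0.7] w 0.127 j [ 0.16 -0.22  2.03 -0.    1.33 -1.19]
[ 0.45139441 -0.05442724]
calls 3
[4.58000e-01 8.10000e-02 3.08000e-01 1.38586e+02] -> off [-11.9 -66.8   3.8] tw 0.498
[4.55000e-01 1.30000e-02 3.04000e-01 1.10043e+02] -> off [-42.4 -53.    3.8] tw 0.498
[ 4.51e-01 -5.40e-02  3.00e-01  8.15e+01] -> off [-62.5 -26.3   3.8] tw 0.498
```

Request:
{"op": "play_rows", "data": {
  "increments": [
    {"offset":[-2,-13,1],"twist":0.1,"grip":0.7},
    {"offset":[-5,-27,2],"twist":0.2,"grip":0.7},
    {"offset":[-7,-40,2],"twist":0.3,"grip":0.7},
    {"offset":[-10,-53,3],"twist":0.4,"grip":0.7},
    {"offset":[-12,-67,4],"twist":0.5,"grip":0.7}
  ]
}}

```text
time: 6.93
tool_pos: [0.4592, 0.0803, 0.3072]
tool_rot: [0.002, 0.354, 0.935, 0.001]
contact_force: [0.7, 0.1, -1.0]
gripper_width: 0.701
```

Request:
{"op": "play_rows", "data": {
  "increments": [
    {"offset":[-8,-11,1],"twist":0.1,"grip":0.7},
    {"offset":[-17,-21,2],"twist":0.2,"grip":0.7},
    {"offset":[-25,-32,2],"twist":0.3,"grip":0.7},
    {"offset":[-34,-42,3],"twist":0.4,"grip":0.7},
    {"offset":[-42,-53,4],"twist":0.5,"grip":0.7}
  ]
}}

```text
time: 7.35
tool_pos: [0.456, 0.0125, 0.303]
tool_rot: [0.002, 0.574, 0.819, 0.001]
contact_force: [0.5, -0.6, 0.0]
gripper_width: 0.702
```

Request:
{"op": "play_rows", "data": {
  "increments": [
    {"offset":[-12,-5,1],"twist":0.1,"grip":0.7},
    {"offset":[-25,-10,2],"twist":0.2,"grip":0.7},
    {"offset":[-38,-16,2],"twist":0.3,"grip":0.7},
    {"offset":[-50,-21,3],"twist":0.4,"grip":0.7},
    {"offset":[-62,-26,4],"twist":0.5,"grip":0.7}
  ]
}}

```text
time: 7.77
tool_pos: [0.4528, -0.0547, 0.299]
tool_rot: [0.002, 0.759, 0.651, 0.001]
contact_force: [0.2, 0.1, 0.6]
gripper_width: 0.702
```

Run:
```python
from h import *
ims={n:manip.grab_frame(n) for n in C}
show()
p,c=fit({"side":ims["side"]},SQ,(*sh((0,0),6),.1),.01,.028);print("shelf side",np.round(p[:2]*1e3,1),np.degrees(p[2]),c)
p,c=fit({"side":ims["side"]},LP,(.478,-.0645,-.148),0,.04);print("thick side",np.round(p[:2]*1e3,1),np.degrees(p[2]),c)
p,c=fit({"top":ims["top"]},SQ,(*sh((0,0),6),.1),.01,.028);print("shelf top",np.round(p[:2]*1e3,1),np.degrees(p[2]),c)
g=loc((.4782,-.0645),-8.5,(-28,6));rel([(*g,.215,81.5),(*g,.182,81.5)])
```

```text
t 7.87 p [452.7 -55.1 298.8] thx 81.38 F [-0.6  0.2  0.8] w 0.697 j [-0.28 -0.28  2.1  -0.    1.32 -0.13]
shelf side [570.2 234.7] 6.569281199324565 125.47450980392156
thick side [478.  -64.4] -8.283677379185637 87.0549019607843
shelf top [570.9 239.3] 6.899155264661105 87.39607843137256
[ 4.51e-01 -5.40e-02  2.15e-01  8.15e+01] -> off [ 0.5 -1.4 83.8] tw -0.002
[ 4.51e-01 -5.40e-02  1.82e-01  8.15e+01] -> off [  0.5  -1.4 116.8] tw -0.002
```

Request:
{"op": "play_rows", "data": {
  "increments": [
    {"offset":[0,-1,40],"twist":0,"grip":0.7},
    {"offset":[0,-1,80],"twist":0,"grip":0.7},
    {"offset":[0,-1,105],"twist":0,"grip":0.7},
    {"offset":[0,-1,117],"twist":0,"grip":0.7},
    {"offset":[0,-1,117],"twist":0,"grip":0.7}
  ]
}}

```text
time: 8.28
tool_pos: [0.4498, -0.0527, 0.1779]
tool_rot: [-0.002, 0.757, 0.654, -0.001]
contact_force: [0.0, 0.4, -0.1]
gripper_width: 0.702
```

Request:
{"op": "play_rows", "data": {
  "increments": [
    {"offset":[0,0,0],"twist":0,"grip":0.3},
    {"offset":[0,0,0],"twist":0,"grip":0.3},
    {"offset":[0,0,0],"twist":0,"grip":0.3},
    {"offset":[0,0,0],"twist":0,"grip":0.3},
    {"offset":[0,0,0],"twist":0,"grip":0.3}
  ]
}}

```text
time: 8.7
tool_pos: [0.4524, -0.0538, 0.1833]
tool_rot: [0.002, 0.757, 0.653, 0.001]
contact_force: [0.9, 0.9, 5.0]
gripper_width: 0.388
```

Run:
```python
from h import *
ims={n:manip.grab_frame(n) for n in C}
show()
for n in C:cv2.imwrite(f"pics/{n}5.png",ims[n])
p,c=fit({"side":ims["side"]},LP,(.478,-.0645,-.148),0,.04);print("thick side",np.round(p[:2]*1e3,1),np.degrees(p[2]),c)
```

```text
t 8.8 p [452.4 -53.8 183.3] thx 81.54 F [0.6 0.7 6.6] w 0.39 j [-0.28 -0.1   2.16  0.    1.07 -0.13]
thick side [480.  -65.5] -9.815525496224241 91.67843137254901
```

Request:
{"op": "play_rows", "data": {
  "increments": [
    {"offset":[0,0,-20],"twist":0,"grip":0.3},
    {"offset":[0,0,-50],"twist":0,"grip":0.3},
    {"offset":[0,0,-85],"twist":0,"grip":0.3},
    {"offset":[0,0,-115],"twist":0,"grip":0.3},
    {"offset":[0,0,-120],"twist":0,"grip":0.3}
  ]
}}

```text
time: 9.22
tool_pos: [0.4527, -0.0541, 0.3071]
tool_rot: [0.004, 0.757, 0.653, 0.003]
contact_force: [1.1, -0.1, -2.1]
gripper_width: 0.386
```

Run:
```python
from h import *
ims={n:manip.grab_frame(n) for n in C}
show();p0,th=pose()
for n in C:cv2.imwrite(f"pics/{n}6.png",ims[n])
z=p0[2]-.1833
for n in C:
    p,c=fit({n:ims[n]},LP,(.479,-.0645,-.148),z,z+.04);print(n,np.round(p[:2]*1e3,1),np.degrees(p[2]),c,"local of tool",np.round(R2(p[2]).T@(p0[:2]-p[:2])*1e3,1))
s=ims["side"];cv2.imwrite("pics/s6c.png",cv2.resize(s[130:330,220:420],None,fx=3,fy=3,interpolation=cv2.INTER_CUBIC))
c=loc((.5708,.2372),96.7,(-28,6));print(c)
path((*c,.30,186.7))
```

```text
t 9.32 p [451.6 -53.7 302.6] thx 81.52 F [-0.1  0.1 -4.3] w 0.394 j [-0.28 -0.29  2.1  -0.    1.33 -0.13]
side [480.6 -60.5] -8.360662382222435 88.79607843137255 local of tool [-29.7   2.4]
top [482.7 -63.1] -12.139781297166245 78.07450980392157 local of tool [-32.3   2.6]
[0.56810776 0.2086912 ]
calls 4
[4.81000e-01 1.20000e-02 3.02000e-01 1.07816e+02] -> off [69.2 19.1  0.7] tw -0.459
[5.10000e-01 7.70000e-02 3.01000e-01 1.34111e+02] -> off [53.5 47.8  0.7] tw -0.459
[5.39000e-01 1.43000e-01 3.01000e-01 1.60405e+02] -> off [26.8 66.6  0.7] tw -0.459
[  0.568   0.209   0.3   186.7  ] -> off [-5.4 71.6  0.7] tw -0.459
```

View pics/s6c.png

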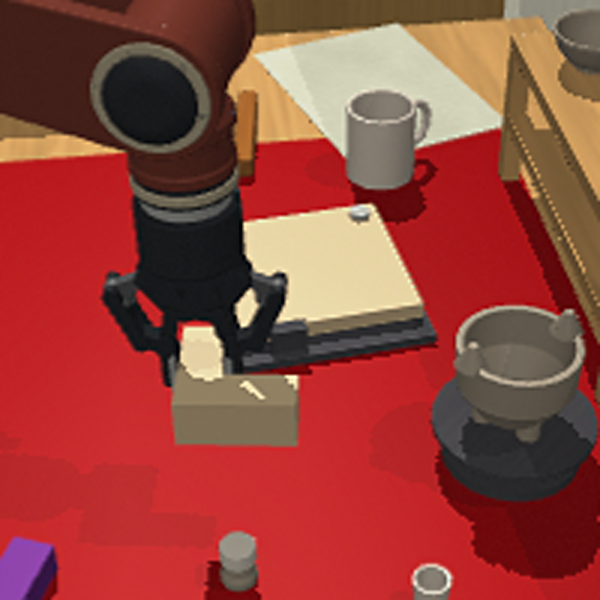

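Request:
{"op": "play_rows", "data": {
  "increments": [
    {"offset":[14,4,0],"twist":-0.09,"grip":0.3},
    {"offset":[28,8,0],"twist":-0.18,"grip":0.3},
    {"offset":[42,11,0],"twist":-0.275,"grip":0.3},
    {"offset":[56,15,0],"twist":-0.367,"grip":0.3},
    {"offset":[69,19,1],"twist":-0.459,"grip":0.3}
  ]
}}

```text
time: 9.73
tool_pos: [0.4793, 0.0126, 0.2967]
tool_rot: [-0.003, 0.587, 0.809, -0.001]
contact_force: [0.5, -0.1, -3.6]
gripper_width: 0.388
```

Request:
{"op": "play_rows", "data": {
  "increments": [
    {"offset":[11,10,0],"twist":-0.09,"grip":0.3},
    {"offset":[22,19,0],"twist":-0.18,"grip":0.3},
    {"offset":[32,28,0],"twist":-0.275,"grip":0.3},
    {"offset":[43,38,0],"twist":-0.367,"grip":0.3},
    {"offset":[53.5,48,1],"twist":-0.459,"grip":0.3}
  ]
}}

```text
time: 10.15
tool_pos: [0.5086, 0.0781, 0.2955]
tool_rot: [-0.003, 0.388, 0.922, -0.001]
contact_force: [0.4, 0.5, -2.6]
gripper_width: 0.392
```

Request:
{"op": "play_rows", "data": {
  "increments": [
    {"offset":[5,13,0],"twist":-0.09,"grip":0.3},
    {"offset":[10,26,0],"twist":-0.18,"grip":0.3},
    {"offset":[16,40,0],"twist":-0.275,"grip":0.3},
    {"offset":[21,53,0],"twist":-0.367,"grip":0.3},
    {"offset":[27,67,1],"twist":-0.459,"grip":0.3}
  ]
}}

```text
time: 10.57
tool_pos: [0.5379, 0.1438, 0.2943]
tool_rot: [-0.003, 0.168, 0.986, -0.001]
contact_force: [0.4, -0.5, -3.1]
gripper_width: 0.387
```

Request:
{"op": "play_rows", "data": {
  "increments": [
    {"offset":[-1,14,0],"twist":-0.09,"grip":0.3},
    {"offset":[-2,28,0],"twist":-0.18,"grip":0.3},
    {"offset":[-3,43,0],"twist":-0.275,"grip":0.3},
    {"offset":[-5,64,0],"twist":-0.41,"grip":0.3},
    {"offset":[-5,71.5,1],"twist":-0.459,"grip":0.3}
  ]
}}

```text
time: 10.98
tool_pos: [0.5671, 0.2105, 0.2933]
tool_rot: [-0.003, -0.062, 0.998, -0.0]
contact_force: [-0.2, -0.5, -2.4]
gripper_width: 0.387
```

Run:
```python
from h import *
show()
c=loc((.5708,.2372),96.7,(-28,6));rel([(*c,.225,186.7),(*c,.213,186.7)])
```

```text
t 10.98 p [567.1 210.5 293.3] thx -172.94 F [-0.2 -0.5 -2.4] w 0.387 j [ 0.23  0.1   1.76  0.    1.29 -1.46]
[  0.568   0.209   0.225 186.7  ] -> off [-0.8 -1.9 68.3] tw 0.006
[  0.568   0.209   0.213 186.7  ] -> off [-0.8 -1.9 80.3] tw 0.006
```

Request:
{"op": "play_rows", "data": {
  "increments": [
    {"offset":[-1,-1,35],"twist":0.005,"grip":0.3},
    {"offset":[-1,-1,60],"twist":0.005,"grip":0.3},
    {"offset":[-1,-1,68],"twist":0.005,"grip":0.3},
    {"offset":[-1,-1,68],"twist":0.005,"grip":0.3},
    {"offset":[-1,-1,68],"twist":0.005,"grip":0.3}
  ]
}}

```text
time: 11.4
tool_pos: [0.568, 0.208, 0.2275]
tool_rot: [-0.002, -0.056, 0.998, -0.0]
contact_force: [1.4, -0.4, -2.5]
gripper_width: 0.389
```

Run:
```python
from h import *
ims={n:manip.grab_frame(n) for n in C}
show()
for n in C:cv2.imwrite(f"pics/{n}7.png",ims[n])
c=loc((.5708,.2372),96.7,(-28,6));rel([(*c,.2113,186.7)])
s=ims["side"];cv2.imwrite("pics/s7c.png",cv2.resize(s[120:270,250:410],None,fx=4,fy=4,interpolation=cv2.INTER_CUBIC))
```

```text
t 11.5 p [569.3 208.3 230.7] thx -173.58 F [ 0.7  0.6 -2.6] w 0.384 j [ 0.23  0.17  1.79 -0.    1.18 -1.45]
[  0.568   0.209   0.211 186.7  ] -> off [ 1.1  0.5 19.4] tw -0.005
```

View pics/s7c.png

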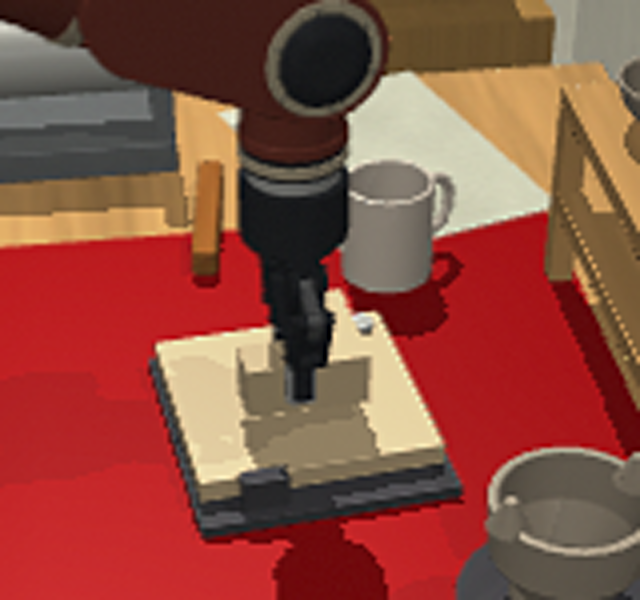

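Request:
{"op": "play_rows", "data": {
  "increments": [
    {"offset":[1,0.5,8],"twist":-0.005,"grip":0.3},
    {"offset":[1,0.5,14],"twist":-0.005,"grip":0.3},
    {"offset":[1,0.5,17],"twist":-0.005,"grip":0.3},
    {"offset":[1,0.5,18],"twist":-0.005,"grip":0.3},
    {"offset":[1,0.5,18],"twist":-0.005,"grip":0.3}
  ]
}}

```text
time: 11.92
tool_pos: [0.5677, 0.2086, 0.2116]
tool_rot: [0.0, -0.059, 0.998, 0.0]
contact_force: [-0.5, 0.2, -3.6]
gripper_width: 0.385
```

Request:
{"op": "play_rows", "data": {
  "increments": [
    {"offset":[0,0,1],"twist":0,"grip":0.3},
    {"offset":[0,0,1.5],"twist":0,"grip":0.3},
    {"offset":[0,0,1.5],"twist":0,"grip":0.3}
  ]
}}

```text
time: 12.17
tool_pos: [0.5681, 0.2088, 0.2113]
tool_rot: [0.0, -0.059, 0.998, 0.0]
contact_force: [-3.4, -1.0, 5.4]
gripper_width: 0.389
```

Contact at the predicted height. Release and lift straight up.

Request:
{"op": "play_rows", "data": {
  "increments": [
    {"offset":[0,0,0],"twist":0,"grip":0.5},
    {"offset":[0,0,0],"twist":0,"grip":0.65},
    {"offset":[0,0,0],"twist":0,"grip":0.65},
    {"offset":[0,0,-5],"twist":0,"grip":0.65},
    {"offset":[0,0,-20],"twist":0,"grip":0.65}
  ]
}}

```text
time: 12.58
tool_pos: [0.5665, 0.2084, 0.2276]
tool_rot: [-0.002, -0.059, 0.998, -0.0]
contact_force: [0.3, -0.1, -0.5]
gripper_width: 0.648
```

Request:
{"op": "play_rows", "data": {
  "increments": [
    {"offset":[0,0,-40],"twist":0,"grip":0.65},
    {"offset":[0,0,-75],"twist":0,"grip":0.65},
    {"offset":[0,-35,-90],"twist":0.1,"grip":0.65},
    {"offset":[0,-75,-90],"twist":0.22,"grip":0.65},
    {"offset":[0,-115,-90],"twist":0.34,"grip":0.65}
  ]
}}

```text
time: 13.0
tool_pos: [0.5817, 0.0939, 0.3231]
tool_rot: [0.003, 0.113, 0.994, 0.0]
contact_force: [0.8, 0.0, -0.5]
gripper_width: 0.651
```

```bash
cat >> h.py <<'E'
def meas(ims,x0=(.5708,.2372,np.deg2rad(96.7)),z0=.028,h=.04):
    for n in C:
        p,c=fit({n:ims[n]},SQ,(.5708,.2372,.116),.01,.028) if h==.04 else (None,0)
        print(n,"shelf",p,round(c,1))
E
python3 - <<'E'
from h import *
ims={n:manip.grab_frame(n) for n in C}
show()
for n in C:cv2.imwrite(f"pics/{n}8.png",ims[n])
out=[cv2.resize(ims[n][y:y+110,x:x+140],None,fx=5,fy=5,interpolation=cv2.INTER_CUBIC)[:,:400*2] for n,x,y in(("top",180,165),)]
cv2.imwrite("pics/t8c.png",out[0])
E
```

```text
t 13.1 p [581.8  90.3 321. ] thx 166.82 F [-0.2  1.1  0.8] w 0.652 j [ 0.03  0.03  1.78 -0.    1.33 -1.31]
```

View pics/t8c.png

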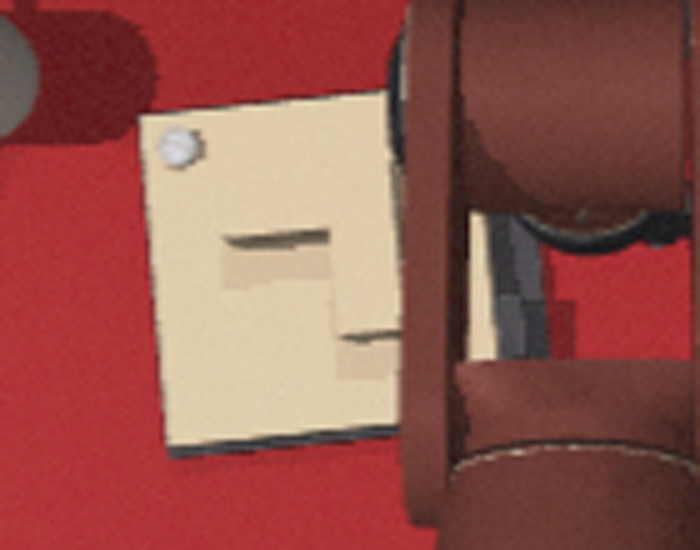

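Run:
```python
from h import *
path((.5675,-.2522,.31,90))
```

```text
calls 3
[ 5.77000e-01 -2.40000e-02  3.17000e-01  1.41214e+02] -> off [ -21.4 -112.2    3.7] tw 0.447
[  0.572  -0.138   0.314 115.607] -> off [-67.8 -92.    3.7] tw 0.447
[ 0.568 -0.252  0.31  90.   ] -> off [-100.9  -53.6    3.7] tw 0.447
```

Request:
{"op": "play_rows", "data": {
  "increments": [
    {"offset":[-4,-22,0],"twist":0.09,"grip":0.7},
    {"offset":[-8,-45,0],"twist":0.18,"grip":0.7},
    {"offset":[-13,-67,0],"twist":0.27,"grip":0.7},
    {"offset":[-17,-90,0],"twist":0.36,"grip":0.7},
    {"offset":[-21.4,-112,0],"twist":0.447,"grip":0.7}
  ]
}}

```text
time: 13.52
tool_pos: [0.5771, -0.02, 0.32]
tool_rot: [-0.0, 0.33, 0.944, 0.0]
contact_force: [0.6, 0.4, -0.3]
gripper_width: 0.699
```

Request:
{"op": "play_rows", "data": {
  "increments": [
    {"offset":[-13,-18,0],"twist":0.09,"grip":0.7},
    {"offset":[-27,-37,0],"twist":0.18,"grip":0.7},
    {"offset":[-41,-55,0],"twist":0.27,"grip":0.7},
    {"offset":[-54,-74,0],"twist":0.36,"grip":0.7},
    {"offset":[-68,-92,0],"twist":0.447,"grip":0.7}
  ]
}}

```text
time: 13.93
tool_pos: [0.5733, -0.1343, 0.32]
tool_rot: [-0.0, 0.531, 0.847, 0.0]
contact_force: [-0.2, 0.5, 0.3]
gripper_width: 0.7
```

Request:
{"op": "play_rows", "data": {
  "increments": [
    {"offset":[-20,-11,0],"twist":0.09,"grip":0.7},
    {"offset":[-40,-21,0],"twist":0.18,"grip":0.7},
    {"offset":[-61,-32,0],"twist":0.27,"grip":0.7},
    {"offset":[-85,-45,0],"twist":0.38,"grip":0.7},
    {"offset":[-101,-54,0],"twist":0.447,"grip":0.7}
  ]
}}

```text
time: 14.35
tool_pos: [0.5693, -0.2496, 0.32]
tool_rot: [0.0, 0.706, 0.708, -0.0]
contact_force: [-1.2, -0.1, 0.1]
gripper_width: 0.701
```

```bash
cat >> h.py <<'E'
LN={"top":[],"side":[]}
def efit(n,im,poly,p0,ztop,blur=.7):
    """maximise gradient along the projected edges of the top face"""
    g=cv2.GaussianBlur(im,(0,0),blur).astype(np.float32)
    mag=np.sqrt(sum(cv2.Sobel(g[...,i],cv2.CV_32F,1,0)**2+cv2.Sobel(g[...,i],cv2.CV_32F,0,1)**2 for i in range(3)))
    mag=np.minimum(mag,150)
    t=np.linspace(.04,.96,60)[:,None]
    def cost(p,each=False):
        xy=poly@R2(p[2]).T+p[:2];o=[]
        for i in range(len(xy)):
            q=xy[i]*(1-t)+xy[(i+1)%len(xy)]*t
            uv=np.array([proj(n,[*a,ztop]) for a in q],np.float32)
            o.append(cv2.remap(mag,uv[:,0].copy(),uv[:,1].copy(),cv2.INTER_LINEAR).mean())
        return np.round(o) if each else -sum(o)
    best=None
    for dx in(-.004,0,.004):
        for dy in(-.004,0,.004):
            s=np.array([p0]*4,float)+[dx,dy,0];s[1,0]+=.003;s[2,1]+=.003;s[3,2]+=.03
            o=minimize(cost,s[0],method="Nelder-Mead",options=dict(initial_simplex=s,xatol=1e-4,fatol=.1))
            if best is None or o.fun<best.fun: best=o
    return best.x,cost(best.x,True)
E
python3 - <<'E'
from h import *
ims={n:manip.grab_frame(n) for n in C}
show()
for n in C:cv2.imwrite(f"pics/{n}9.png",ims[n])
for n in C:
    p,c=efit(n,ims[n],SQ,(.5708,.2372,.116),.028);print(n,"shelf",np.round(p[:2]*1e3,1),np.degrees(p[2]).round(2),c)
    p,c=efit(n,ims[n],LP,(.5708,.2372,np.deg2rad(96.7)),.068);print(n,"thick",np.round(p[:2]*1e3,1),np.degrees(p[2]).round(2),c)
    p,c=fit({n:ims[n]},LP,(.5955,-.2462,-1.57),0,.028);print(n,"mid",np.round(p[:2]*1e3,1),np.degrees(p[2]).round(2),c)
    p,c=efit(n,ims[n],LP,(.5955,-.2462,-1.57),.028);print(n,"mid e",np.round(p[:2]*1e3,1),np.degrees(p[2]).round(2),c)
a=cv2.resize(ims["top"][165:265,180:300],None,fx=5,fy=5,interpolation=cv2.INTER_CUBIC)
cv2.imwrite("pics/t9c.png",a)
rel([(.5675,-.2522,.175,90)])
E
```

```text
t 14.45 p [ 569.2 -250.2  320. ] thx 90.26 F [-0.1 -0.9  0.7] w 0.7 j [-0.53  0.11  1.7  -0.    1.33 -0.54]
side shelf [571.9 239.4] 8.26 [143.  33.  52. 138.]
side thick [617.6 282.7] 86.46 [117.  98. 113. 120. 137.  29.]
side mid [ 595.  -246.5] -90.13 50.70588235294118
side mid e [ 594.8 -246.9] -91.1 [150. 150. 150. 150. 150. 150.]
top shelf [570.4 238.8] 6.06 [150. 150. 150. 150.]
top thick [565.6 237. ] 97.61 [ 10.  58. 150.  68. 149. 148.]
top mid [ 595.3 -245.8] -90.06 34.898039215686275
top mid e [ 593.5 -244.2] -97.4 [123.  93. 122. 150. 149. 150.]
[ 0.568 -0.252  0.175 90.   ] -> off [ -2.   -1.7 145. ] tw 0.005
```

View pics/t9c.png

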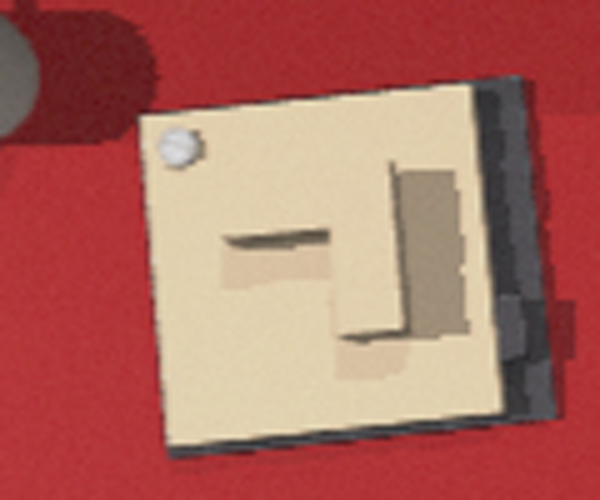

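```bash
cat >> h.py <<'E'
def rigid(n,pts,z):
    """pts: [((u,v),(lx,ly))] -> pose, residuals mm"""
    W=np.array([ray(n,*a,z)[:2] for a,_ in pts]);L=np.array([b for _,b in pts])/1e3
    a,b=L-L.mean(0),W-W.mean(0)
    t=np.arctan2((a[:,0]*b[:,1]-a[:,1]*b[:,0]).sum(),(a*b).sum())
    c=W.mean(0)-R2(t)@L.mean(0);return np.r_[c,t],np.round((W-(L@R2(t).T+c))*1e3,1)
E
python3 - <<'E'
from h import *
f=lambda u,v:((u+.5)/5-.5+180,(v+.5)/5-.5+165)
P=[(f(390,162),(-45,-45)),(f(404,330),(-45,45)),(f(338,337),(-11,45)),(f(222,237),(45,-11)),(f(330,230),(-11,-11))]
p,r=rigid("top",P,.068);print(np.round(p[:2]*1e3,1),np.degrees(p[2]),r.tolist())
S=[(f(167,446),(-90,90)),(f(139,114),(90,90)),(f(472,84),(90,-90)),(f(502,411),(-90,-90))]
p,r=rigid("top",S,.028);print(np.round(p[:2]*1e3,1),np.degrees(p[2]),r.tolist())
im=cv2.imread("pics/top9.png");g=cv2.cvtColor(im,cv2.COLOR_BGR2GRAY)
for v in (205,215,225): print(v,g[v,250:276])
for u in (230,238,252,256): print(u,g[205:240,u])
a=cv2.imread("pics/side9.png");cv2.imwrite("pics/s9c.png",cv2.resize(a[175:255,270:380],None,fx=7,fy=7,interpolation=cv2.INTER_CUBIC))
E
```

```text
[571.6 238. ] 95.54295514660858 [[-1.1, 0.4], [0.7, -0.4], [-0.1, -0.2], [0.7, 0.2], [-0.2, 0.0]]
[571.  238.9] 6.536008637988821 [[0.0, -0.4], [0.1, 0.3], [-1.1, -0.3], [1.0, 0.3]]
205 [208 207 207 207 209 210 207 208 168 118 134 143 145 142 144 146 145 142
 143 147 145 145 198 209 208 212]
215 [208 209 209 207 208 209 206 207 208 151 105 134 144 144 146 145 147 143
 143 146 144 147 145 196 209 208]
225 [208 208 209 208 209 208 209 211 209 210 135 110 136 145 148 144 145 144
 144 142 143 145 146 197 207 210]
230 [210 208 208 206 209 208 208 103  90 117 198 197 197 197 197 197 195 205
 209 209 210 208 210 209 211 208 212 210 210 212 210 210 209 211 209]
238 [209 210 212 209 209 209 134  92 109 131 194 197 196 195 197 196 208 211
 211 209 211 208 208 211 208 209 209 211 209 210 211 211 210 210 209]
252 [207 209 208 206 209 208 208 209 208 209 209 210 208 207 209 210 209 209
 209 210 209 210 210 208 208 209 162  95 126 196 196 197 197 197 194]
256 [207 210 208 210 208 209 208 208 210 208 206 210 208 210 207 206 210 207
 209 209 209 208 210 209 210 206 121 108 197 195 194 196 198 198 196]
```

Request:
{"op": "play_rows", "data": {
  "increments": [
    {"offset":[-2,-2,40],"twist":0.005,"grip":0.7},
    {"offset":[-2,-2,80],"twist":0.005,"grip":0.7},
    {"offset":[-2,-2,115],"twist":0.005,"grip":0.7},
    {"offset":[-2,-2,135],"twist":0.005,"grip":0.7},
    {"offset":[-2,-2,143],"twist":0.005,"grip":0.7}
  ]
}}

```text
time: 14.87
tool_pos: [0.5656, -0.248, 0.172]
tool_rot: [-0.004, 0.706, 0.709, -0.001]
contact_force: [-0.3, 1.2, -0.6]
gripper_width: 0.701
```

View pics/s9c.png

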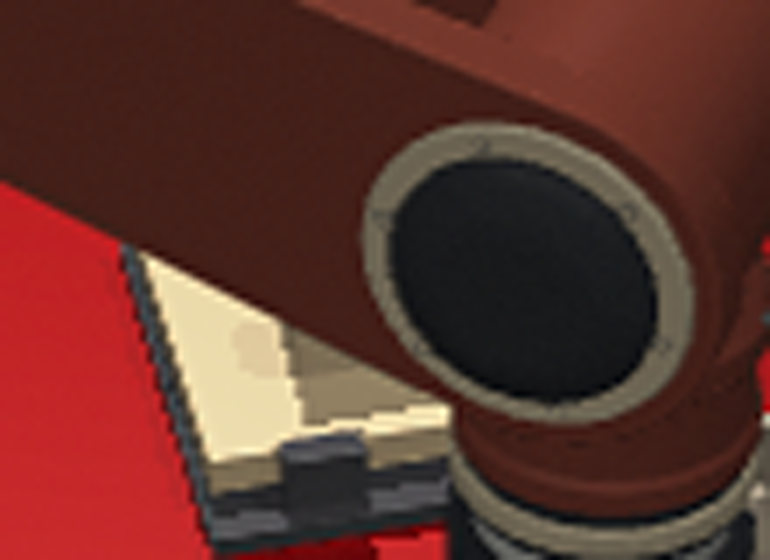

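Request:
{"op": "play_rows", "data": {
  "increments": [
    {"offset":[0,0,0],"twist":0,"grip":0.7},
    {"offset":[0,0,0],"twist":0,"grip":0.7}
  ]
}}

```text
time: 15.03
tool_pos: [0.5679, -0.2498, 0.1778]
tool_rot: [0.0, 0.706, 0.708, 0.0]
contact_force: [-0.4, 0.2, 0.5]
gripper_width: 0.7
```

Request:
{"op": "play_rows", "data": {
  "increments": [
    {"offset":[0,0,0],"twist":0,"grip":0.3},
    {"offset":[0,0,0],"twist":0,"grip":0.3},
    {"offset":[0,0,0],"twist":0,"grip":0.3},
    {"offset":[0,0,0],"twist":0,"grip":0.3},
    {"offset":[0,0,0],"twist":0,"grip":0.3}
  ]
}}

```text
time: 15.45
tool_pos: [0.5684, -0.2509, 0.1798]
tool_rot: [0.002, 0.706, 0.708, 0.001]
contact_force: [-1.8, 0.7, 5.7]
gripper_width: 0.383
```

Run:
```python
from h import *
ims={n:manip.grab_frame(n) for n in C}
show()
for n in C:
    p,c=fit({n:ims[n]},LP,(.5955,-.2462,-1.57),0,.028);print(n,"mid",np.round(p[:2]*1e3,1),np.degrees(p[2]).round(2),round(c))
```

```text
t 15.55 p [ 568.4 -250.9  179.8] thx 90.13 F [-0.8 -0.3  6. ] w 0.385 j [-0.54  0.28  1.77  0.    1.09 -0.54]
side mid [ 597.1 -246.3] -89.18 35
top mid [ 598.  -245.5] -90.1 79
```

Request:
{"op": "play_rows", "data": {
  "increments": [
    {"offset":[0,0,-20],"twist":0,"grip":0.3},
    {"offset":[0,0,-55],"twist":0,"grip":0.3},
    {"offset":[0,0,-95],"twist":0,"grip":0.3},
    {"offset":[0,0,-135],"twist":0,"grip":0.3},
    {"offset":[0,0,-172],"twist":0,"grip":0.3}
  ]
}}

```text
time: 15.97
tool_pos: [0.5667, -0.2501, 0.3508]
tool_rot: [0.0, 0.706, 0.708, -0.0]
contact_force: [1.3, -1.2, -3.7]
gripper_width: 0.38
```

Run:
```python
from h import *
show()
t=loc((.5715,.2375),-83.2,(5.2,-28));print(t)
path((*t,.345,96.8))
```

```text
t 15.97 p [ 566.7 -250.1  350.8] thx 90.11 F [ 1.3 -1.2 -3.7] w 0.38 j [-0.54  0.08  1.68 -0.    1.39 -0.54]
[0.54431267 0.22902127]
calls 3
[ 5.5900e-01 -9.0000e-02  3.4900e-01  9.2341e+01] -> off [159.7  -7.2   1.9] tw -0.039
[5.5200e-01 6.9000e-02 3.4700e-01 9.4571e+01] -> off [159.9  -0.9   1.9] tw -0.039
[ 0.544  0.229  0.345 96.8  ] -> off [159.8   5.3   1.9] tw -0.039
```

Request:
{"op": "play_rows", "data": {
  "increments": [
    {"offset":[25,-1,0],"twist":0,"grip":0.3},
    {"offset":[58,-3,0],"twist":-0.01,"grip":0.3},
    {"offset":[92,-5,0],"twist":-0.02,"grip":0.3},
    {"offset":[126,-6,0],"twist":-0.03,"grip":0.3},
    {"offset":[160,-7,0],"twist":-0.039,"grip":0.3}
  ]
}}

```text
time: 16.38
tool_pos: [0.5591, -0.0889, 0.3486]
tool_rot: [-0.0, 0.693, 0.721, -0.0]
contact_force: [0.9, 0.2, -4.0]
gripper_width: 0.385
```

Request:
{"op": "play_rows", "data": {
  "increments": [
    {"offset":[32,0,0],"twist":0,"grip":0.3},
    {"offset":[64,0,0],"twist":-0.01,"grip":0.3},
    {"offset":[96,0,0],"twist":-0.02,"grip":0.3},
    {"offset":[128,-1,0],"twist":-0.03,"grip":0.3},
    {"offset":[160,-1,0],"twist":-0.039,"grip":0.3}
  ]
}}

```text
time: 16.8
tool_pos: [0.5515, 0.071, 0.3486]
tool_rot: [-0.0, 0.678, 0.735, -0.0]
contact_force: [1.0, 0.4, -3.8]
gripper_width: 0.384
```

Request:
{"op": "play_rows", "data": {
  "increments": [
    {"offset":[36,1,0],"twist":0,"grip":0.3},
    {"offset":[72,2,0],"twist":-0.01,"grip":0.3},
    {"offset":[108,4,0],"twist":-0.02,"grip":0.3},
    {"offset":[140,5,0],"twist":-0.03,"grip":0.3},
    {"offset":[159,5,0],"twist":-0.039,"grip":0.3}
  ]
}}

```text
time: 17.22
tool_pos: [0.5436, 0.2312, 0.3486]
tool_rot: [-0.001, 0.663, 0.749, 0.0]
contact_force: [-1.1, -0.8, -3.1]
gripper_width: 0.384
```

Request:
{"op": "play_rows", "data": {
  "increments": [
    {"offset":[0,0,20],"twist":0,"grip":0.3},
    {"offset":[0,0,50],"twist":0,"grip":0.3},
    {"offset":[0,0,75],"twist":0,"grip":0.3},
    {"offset":[0,0,80],"twist":0,"grip":0.3},
    {"offset":[0,0,80],"twist":0,"grip":0.3}
  ]
}}

```text
time: 17.63
tool_pos: [0.5432, 0.228, 0.2658]
tool_rot: [-0.002, 0.664, 0.748, -0.003]
contact_force: [-0.3, 0.6, -2.7]
gripper_width: 0.385
```

Run:
```python
from h import *
ims={n:manip.grab_frame(n) for n in C}
for n in C:cv2.imwrite(f"pics/{n}10.png",ims[n])
show()
t=loc((.5715,.2375),-83.2,(5.2,-28))
rel([(*t,.253,96.8),(*t,.2478,96.8)])
```

```text
t 17.73 p [545.  228.4 270.1] thx 96.8 F [-0.1  0.8 -2.6] w 0.385 j [0.27 0.09 1.81 0.   1.24 0.15]
[ 0.544  0.229  0.253 96.8  ] -> off [ 0.7 -0.6 17.1] tw 0.0
[ 0.544  0.229  0.248 96.8  ] -> off [ 0.7 -0.6 22.3] tw 0.0
```

Request:
{"op": "play_rows", "data": {
  "increments": [
    {"offset":[0.5,-0.5,8],"twist":0,"grip":0.3},
    {"offset":[0.5,-0.5,15],"twist":0,"grip":0.3},
    {"offset":[0.5,-0.5,19],"twist":0,"grip":0.3},
    {"offset":[0.5,-0.5,20],"twist":0,"grip":0.3},
    {"offset":[0.5,-0.5,20],"twist":0,"grip":0.3}
  ]
}}

```text
time: 18.15
tool_pos: [0.5439, 0.2287, 0.2485]
tool_rot: [-0.0, 0.664, 0.748, -0.0]
contact_force: [0.4, 0.3, -2.2]
gripper_width: 0.385
```

Request:
{"op": "play_rows", "data": {
  "increments": [
    {"offset":[0,0,1],"twist":0,"grip":0.3},
    {"offset":[0,0,2],"twist":0,"grip":0.3},
    {"offset":[0,0,2],"twist":0,"grip":0.3}
  ]
}}

```text
time: 18.4
tool_pos: [0.5444, 0.2289, 0.2479]
tool_rot: [0.0, 0.664, 0.748, 0.0]
contact_force: [-2.2, -0.2, 0.8]
gripper_width: 0.38
```

Run:
```python
from h import *
show()
t=loc((.5715,.2375),-83.2,(5.2,-28))
rel([(*t,.2478,96.8)])
```

```text
t 18.4 p [544.4 228.9 247.9] thx 96.82 F [-2.2 -0.2  0.8] w 0.38 j [ 0.27  0.12  1.82 -0.    1.2   0.15]
[ 0.544  0.229  0.248 96.8  ] -> off [ 0.1 -0.   0.1] tw 0.0
```

Request:
{"op": "play_rows", "data": {
  "increments": [
    {"offset":[0,0,0],"twist":0,"grip":0.5},
    {"offset":[0,0,0],"twist":0,"grip":0.65},
    {"offset":[0,0,0],"twist":0,"grip":0.65},
    {"offset":[0,0,-5],"twist":0,"grip":0.65},
    {"offset":[0,0,-20],"twist":0,"grip":0.65}
  ]
}}

```text
time: 18.82
tool_pos: [0.5431, 0.2286, 0.265]
tool_rot: [-0.001, 0.664, 0.748, -0.002]
contact_force: [-0.3, -0.1, 0.1]
gripper_width: 0.651
```

Request:
{"op": "play_rows", "data": {
  "increments": [
    {"offset":[0,0,-20],"twist":0,"grip":0.65},
    {"offset":[0,0,-50],"twist":0,"grip":0.65},
    {"offset":[-30,0,-75],"twist":0,"grip":0.65},
    {"offset":[-65,0,-85],"twist":0,"grip":0.65},
    {"offset":[-105,0,-85],"twist":0,"grip":0.65}
  ]
}}

```text
time: 19.23
tool_pos: [0.5574, 0.1246, 0.3573]
tool_rot: [0.003, 0.663, 0.749, 0.003]
contact_force: [1.4, 0.1, -0.8]
gripper_width: 0.65
```

Run:
```python
from h import *
show()
g=loc((.4113,-.2966),169.6,(-28,6));print(g)
path((*g,.29,79.6))
```

```text
t 19.23 p [557.4 124.6 357.3] thx 96.98 F [ 1.4  0.1 -0.8] w 0.65 j [ 0.09 -0.04  1.79  0.    1.39 -0.03]
[ 0.43775689 -0.30755596]
calls 3
[ 5.1800e-01 -1.9000e-02  3.3500e-01  9.1189e+01] -> off [-138.1  -57.1   22.4] tw 0.101
[ 0.478 -0.164  0.312 85.394] -> off [-143.2  -42.9   22.4] tw 0.101
[ 0.438 -0.308  0.29  79.6  ] -> off [-146.8  -28.2   22.4] tw 0.101
```

Request:
{"op": "play_rows", "data": {
  "increments": [
    {"offset":[-28,-11,4],"twist":0.02,"grip":0.7},
    {"offset":[-55,-23,8],"twist":0.04,"grip":0.7},
    {"offset":[-83,-34,13],"twist":0.06,"grip":0.7},
    {"offset":[-110,-46,18],"twist":0.08,"grip":0.7},
    {"offset":[-138,-57,22],"twist":0.1,"grip":0.7}
  ]
}}

```text
time: 19.65
tool_pos: [0.5156, -0.0204, 0.3302]
tool_rot: [0.0, 0.701, 0.714, 0.0]
contact_force: [0.3, 0.2, 0.9]
gripper_width: 0.699
```

Request:
{"op": "play_rows", "data": {
  "increments": [
    {"offset":[-29,-9,4],"twist":0.02,"grip":0.7},
    {"offset":[-58,-17,8],"twist":0.04,"grip":0.7},
    {"offset":[-86,-26,13],"twist":0.06,"grip":0.7},
    {"offset":[-115,-34,18],"twist":0.08,"grip":0.7},
    {"offset":[-143,-43,22],"twist":0.1,"grip":0.7}
  ]
}}

```text
time: 20.07
tool_pos: [0.4755, -0.1644, 0.3083]
tool_rot: [0.001, 0.735, 0.678, 0.0]
contact_force: [1.3, -0.2, 0.8]
gripper_width: 0.696
```

Request:
{"op": "play_rows", "data": {
  "increments": [
    {"offset":[-33,-6,4],"twist":0.02,"grip":0.7},
    {"offset":[-66,-12,8],"twist":0.04,"grip":0.7},
    {"offset":[-100,-19,13],"twist":0.06,"grip":0.7},
    {"offset":[-130,-25,18],"twist":0.08,"grip":0.7},
    {"offset":[-147,-28,22],"twist":0.1,"grip":0.7}
  ]
}}

```text
time: 20.48
tool_pos: [0.4352, -0.31, 0.2865]
tool_rot: [0.001, 0.769, 0.639, -0.0]
contact_force: [0.7, -0.3, -0.7]
gripper_width: 0.703
```

Run:
```python
from h import *
ims={n:manip.grab_frame(n) for n in C}
show()
for n in C:cv2.imwrite(f"pics/{n}11.png",ims[n])
p,c=fit({"side":ims["side"]},LP,(.4113,-.2966,2.96),0,.016);print("thin side",np.round(p[:2]*1e3,1),np.degrees(p[2]).round(2),round(c))
p,c=fit({"top":ims["top"]},SQ,(.5708,.2372,.116),.01,.028);print("shelf top",np.round(p[:2]*1e3,1),np.degrees(p[2]).round(2),round(c))
g=loc((.4113,-.2966),169.6,(-28,6));rel([(*g,.179,79.6)])
def big(n,x,y,s=7,w=100,h=85): return cv2.resize(ims[n][y:y+h,x:x+w],None,fx=s,fy=s,interpolation=cv2.INTER_CUBIC)
a=np.hstack([cv2.resize(ims["top"][175:265,195:295],(400,360),interpolation=cv2.INTER_CUBIC),cv2.resize(ims["side"][165:255,275:375],(400,360),interpolation=cv2.INTER_CUBIC)])
cv2.imwrite("pics/both11.png",a)
```

```text
t 20.58 p [ 435.4 -309.5  285.9] thx 79.4 F [-0.5  0.4  0.9] w 0.7 j [-0.76 -0.06  1.93 -0.    1.27 -0.57]
thin side [ 411. -297.] 169.49 167
shelf top [571.2 238.9] 7.11 98
[ 0.438 -0.308  0.179 79.6  ] -> off [  2.3   2.  106.9] tw -0.003
```

View pics/both11.png

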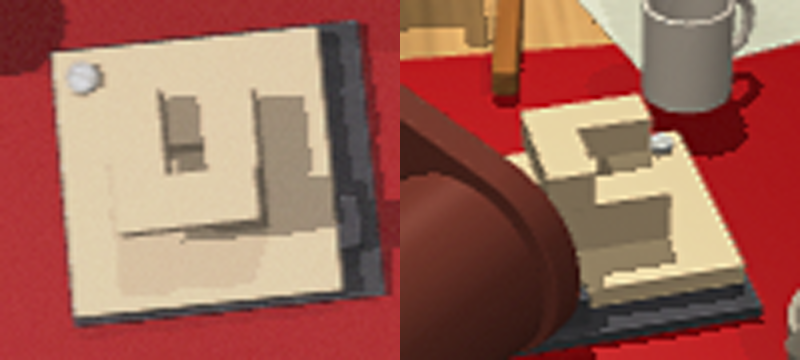

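Request:
{"op": "play_rows", "data": {
  "increments": [
    {"offset":[2,2,40],"twist":-0.003,"grip":0.7},
    {"offset":[2,2,75],"twist":-0.003,"grip":0.7},
    {"offset":[2,2,97],"twist":-0.003,"grip":0.7},
    {"offset":[2,2,105],"twist":-0.003,"grip":0.7},
    {"offset":[2,2,105],"twist":-0.003,"grip":0.7}
  ]
}}

```text
time: 21.0
tool_pos: [0.4381, -0.3042, 0.1789]
tool_rot: [-0.002, 0.767, 0.642, -0.0]
contact_force: [0.0, -0.5, 0.1]
gripper_width: 0.7
```

Request:
{"op": "play_rows", "data": {
  "increments": [
    {"offset":[0,0,0],"twist":0,"grip":0.6},
    {"offset":[0,0,0],"twist":0,"grip":0.6}
  ]
}}

```text
time: 21.17
tool_pos: [0.4396, -0.3062, 0.1833]
tool_rot: [0.002, 0.767, 0.642, 0.0]
contact_force: [-0.2, -0.3, 0.2]
gripper_width: 0.6
```

Run:
```python
from h import *
show()
g=loc((.4113,-.2967),169.6,(-28,6));rel([(*g,.177,79.6)])
```

```text
t 21.17 p [ 439.6 -306.2  183.3] thx 79.84 F [-0.2 -0.3  0.2] w 0.6 j [-0.75  0.09  1.97  0.    1.07 -0.57]
[ 0.438 -0.308  0.177 79.6  ] -> off [-1.8 -1.6  6.3] tw 0.004
```

Request:
{"op": "play_rows", "data": {
  "increments": [
    {"offset":[-1,-1,3],"twist":0.004,"grip":0.6},
    {"offset":[-1,-1,5.5],"twist":0.004,"grip":0.6},
    {"offset":[-1,-1,5.5],"twist":0.004,"grip":0.6}
  ]
}}

```text
time: 21.42
tool_pos: [0.4375, -0.3066, 0.176]
tool_rot: [0.001, 0.768, 0.64, 0.0]
contact_force: [-0.3, 0.5, 0.1]
gripper_width: 0.6
```

Request:
{"op": "play_rows", "data": {
  "increments": [
    {"offset":[0,0,0],"twist":0,"grip":0.3},
    {"offset":[0,0,0],"twist":0,"grip":0.3},
    {"offset":[0,0,0],"twist":0,"grip":0.3},
    {"offset":[0,0,0],"twist":0,"grip":0.3},
    {"offset":[0,0,0],"twist":0,"grip":0.3}
  ]
}}

```text
time: 21.83
tool_pos: [0.4377, -0.3068, 0.176]
tool_rot: [0.001, 0.768, 0.64, 0.0]
contact_force: [-0.2, 0.1, 3.2]
gripper_width: 0.377
```

Run:
```python
from h import *
ims={n:manip.grab_frame(n) for n in C}
show();p0,th=pose()
for n in C:
    p,c=fit({n:ims[n]},LP,(.4113,-.2966,2.96),0,.016);print(n,np.round(p[:2]*1e3,1),np.degrees(p[2]).round(2),round(c),"tool local",np.round(R2(np.deg2rad(np.degrees(th)+90)).T@(p0[:2]-p[:2])*1e3,1))
```

```text
t 21.93 p [ 437.7 -306.8  176. ] thx 79.57 F [-0.4 -0.8  5.6] w 0.377 j [-0.75  0.1   1.98 -0.    1.06 -0.57]
side [ 411.3 -297.1] 169.74 35 tool local [-27.7   4.7]
top [ 412.3 -297.1] 169.96 205 tool local [-26.7   5. ]
```

Request:
{"op": "play_rows", "data": {
  "increments": [
    {"offset":[0,0,-15],"twist":0,"grip":0.3},
    {"offset":[0,0,-50],"twist":0,"grip":0.3},
    {"offset":[0,0,-90],"twist":0,"grip":0.3},
    {"offset":[0,0,-130],"twist":0,"grip":0.3},
    {"offset":[0,0,-170],"twist":0,"grip":0.3}
  ]
}}

```text
time: 22.35
tool_pos: [0.4368, -0.3059, 0.3456]
tool_rot: [-0.001, 0.768, 0.64, -0.0]
contact_force: [1.4, -0.6, -1.5]
gripper_width: 0.378
```

Run:
```python
from h import *
show()
t=loc((.5715,.2375),96.8,(-28,5));print(t)
path((*t,.346,6.8),dmax=36)
```

```text
t 22.35 p [ 436.8 -305.9  345.6] thx 79.57 F [ 1.4 -0.6 -1.5] w 0.378 j [-0.75 -0.12  1.88  0.    1.38 -0.57]
[0.56985048 0.20910495]
calls 3
[ 0.481 -0.134  0.346 55.313] -> off [ 1.769e+02  1.260e+01 -1.000e-01] tw 0.423
[ 0.525  0.037  0.346 31.057] -> off [ 1.664e+02 -6.120e+01 -1.000e-01] tw 0.423
[0.57  0.209 0.346 6.8  ] -> off [ 1.266e+02 -1.242e+02 -1.000e-01] tw 0.423
```

Request:
{"op": "play_rows", "data": {
  "increments": [
    {"offset":[30,2,0],"twist":0.07,"grip":0.3},
    {"offset":[67,5,0],"twist":0.16,"grip":0.3},
    {"offset":[104,8,0],"twist":0.25,"grip":0.3},
    {"offset":[140,10,0],"twist":0.34,"grip":0.3},
    {"offset":[177,12.6,0],"twist":0.423,"grip":0.3}
  ]
}}

```text
time: 22.77
tool_pos: [0.4814, -0.133, 0.3442]
tool_rot: [-0.001, 0.887, 0.462, -0.001]
contact_force: [0.6, 0.0, -1.9]
gripper_width: 0.377
```

Request:
{"op": "play_rows", "data": {
  "increments": [
    {"offset":[33,-12,0],"twist":0.085,"grip":0.3},
    {"offset":[66,-24,0],"twist":0.17,"grip":0.3},
    {"offset":[100,-37,0],"twist":0.25,"grip":0.3},
    {"offset":[133,-49,0],"twist":0.34,"grip":0.3},
    {"offset":[166,-61,0],"twist":0.423,"grip":0.3}
  ]
}}

```text
time: 23.18
tool_pos: [0.5256, 0.0385, 0.3441]
tool_rot: [-0.0, 0.964, 0.266, -0.001]
contact_force: [0.5, 0.3, -0.9]
gripper_width: 0.382
```

Request:
{"op": "play_rows", "data": {
  "increments": [
    {"offset":[27,-27,0],"twist":0.09,"grip":0.3},
    {"offset":[55,-54,0],"twist":0.19,"grip":0.3},
    {"offset":[82,-81,0],"twist":0.28,"grip":0.3},
    {"offset":[109,-107,0],"twist":0.37,"grip":0.3},
    {"offset":[126,-124,0],"twist":0.423,"grip":0.3}
  ]
}}

```text
time: 23.6
tool_pos: [0.5696, 0.2108, 0.3439]
tool_rot: [-0.0, 0.998, 0.059, -0.001]
contact_force: [0.8, -0.3, -1.4]
gripper_width: 0.379
```

Request:
{"op": "play_rows", "data": {
  "increments": [
    {"offset":[0,0,15],"twist":0,"grip":0.3},
    {"offset":[0,0,35],"twist":0,"grip":0.3},
    {"offset":[0,0,50],"twist":0,"grip":0.3},
    {"offset":[0,0,55],"twist":0,"grip":0.3},
    {"offset":[0,0,55],"twist":0,"grip":0.3}
  ]
}}

```text
time: 24.02
tool_pos: [0.5687, 0.2076, 0.2871]
tool_rot: [0.001, 0.998, 0.06, -0.003]
contact_force: [-0.6, 0.5, -1.2]
gripper_width: 0.382
```

Run:
```python
from h import *
for n in C:cv2.imwrite(f"pics/{n}12.png",manip.grab_frame(n))
show()
t=loc((.5715,.2375),96.8,(-28,5))
rel([(*t,.275,6.8),(*t,.272,6.8)])
```

```text
t 24.12 p [569.9 207.7 290.4] thx 6.85 F [ 0.3  0.4 -1.5] w 0.38 j [0.23 0.11 1.75 0.   1.28 1.68]
[0.57  0.209 0.275 6.8  ] -> off [ 0.1 -1.4 15.4] tw 0.001
[0.57  0.209 0.272 6.8  ] -> off [ 0.1 -1.4 18.4] tw 0.001
```

Request:
{"op": "play_rows", "data": {
  "increments": [
    {"offset":[0,-1,7],"twist":0,"grip":0.3},
    {"offset":[0,-1,13],"twist":0,"grip":0.3},
    {"offset":[0,-1,15],"twist":0,"grip":0.3},
    {"offset":[0,-1,16],"twist":0,"grip":0.3},
    {"offset":[0,-1,16],"twist":0,"grip":0.3}
  ]
}}

```text
time: 24.53
tool_pos: [0.5697, 0.2087, 0.2741]
tool_rot: [0.0, 0.998, 0.06, -0.0]
contact_force: [0.5, 0.9, -2.2]
gripper_width: 0.378
```

Request:
{"op": "play_rows", "data": {
  "increments": [
    {"offset":[0,0,1],"twist":0,"grip":0.3},
    {"offset":[0,0,2],"twist":0,"grip":0.3},
    {"offset":[0,0,2],"twist":0,"grip":0.3}
  ]
}}

```text
time: 24.78
tool_pos: [0.5698, 0.2088, 0.2724]
tool_rot: [-0.0, 0.998, 0.06, 0.0]
contact_force: [-0.5, -0.2, -2.0]
gripper_width: 0.381
```

Run:
```python
from h import *
show()
t=loc((.5715,.2375),96.8,(-28,5))
rel([(*t,.272,6.8)])
```

```text
t 24.78 p [569.8 208.8 272.4] thx 6.86 F [-0.5 -0.2 -2. ] w 0.381 j [0.23 0.13 1.77 0.   1.25 1.68]
[0.57  0.209 0.272 6.8  ] -> off [ 0.1 -0.3  0.4] tw 0.001
```

Request:
{"op": "play_rows", "data": {
  "increments": [
    {"offset":[0,0,0.7],"twist":0,"grip":0.3},
    {"offset":[0,0,0.7],"twist":0,"grip":0.3}
  ]
}}

```text
time: 24.95
tool_pos: [0.5699, 0.2088, 0.2721]
tool_rot: [-0.0, 0.998, 0.06, 0.0]
contact_force: [-0.3, -0.5, 0.3]
gripper_width: 0.376
```

Request:
{"op": "play_rows", "data": {
  "increments": [
    {"offset":[0,0,0.5],"twist":0,"grip":0.3},
    {"offset":[0,0,0.5],"twist":0,"grip":0.3}
  ]
}}

```text
time: 25.12
tool_pos: [0.5699, 0.2089, 0.272]
tool_rot: [0.0, 0.998, 0.06, 0.0]
contact_force: [-1.5, -0.6, 2.2]
gripper_width: 0.382
```

Touching down with 2 N of support; release, rise, and swing clear.

Request:
{"op": "play_rows", "data": {
  "increments": [
    {"offset":[0,0,0],"twist":0,"grip":0.5},
    {"offset":[0,0,0],"twist":0,"grip":0.65},
    {"offset":[0,0,0],"twist":0,"grip":0.65},
    {"offset":[0,0,-5],"twist":0,"grip":0.65},
    {"offset":[0,0,-20],"twist":0,"grip":0.65}
  ]
}}

```text
time: 25.53
tool_pos: [0.5688, 0.2086, 0.2888]
tool_rot: [0.0, 0.998, 0.06, -0.003]
contact_force: [0.2, 0.4, 0.2]
gripper_width: 0.648
```

Request:
{"op": "play_rows", "data": {
  "increments": [
    {"offset":[0,0,-20],"twist":0,"grip":0.65},
    {"offset":[0,0,-50],"twist":0,"grip":0.65},
    {"offset":[-10,30,-60],"twist":0,"grip":0.65},
    {"offset":[-25,65,-60],"twist":0,"grip":0.65},
    {"offset":[-40,100,-60],"twist":0,"grip":0.65}
  ]
}}

```text
time: 25.95
tool_pos: [0.5421, 0.1042, 0.3534]
tool_rot: [0.0, 0.998, 0.061, 0.002]
contact_force: [-0.0, -1.1, -0.4]
gripper_width: 0.651
```

Request:
{"op": "play_rows", "data": {
  "increments": [
    {"offset":[-15,35,0],"twist":0,"grip":0.65},
    {"offset":[-30,70,0],"twist":0,"grip":0.65},
    {"offset":[-45,105,0],"twist":0,"grip":0.65},
    {"offset":[-60,140,0],"twist":0,"grip":0.65},
    {"offset":[-75,175,0],"twist":0,"grip":0.65}
  ]
}}

```text
time: 26.37
tool_pos: [0.4876, -0.0794, 0.3518]
tool_rot: [0.0, 0.998, 0.06, 0.001]
contact_force: [0.2, 0.0, 0.2]
gripper_width: 0.652
```

Request:
{"op": "play_rows", "data": {
  "increments": [
    {"offset":[-15,35,0],"twist":0,"grip":0.65},
    {"offset":[-30,70,0],"twist":0,"grip":0.65},
    {"offset":[-45,105,0],"twist":0,"grip":0.65},
    {"offset":[-60,140,0],"twist":0,"grip":0.65},
    {"offset":[-75,175,0],"twist":0,"grip":0.65}
  ]
}}

```text
time: 26.78
tool_pos: [0.434, -0.2623, 0.3519]
tool_rot: [0.0, 0.998, 0.06, 0.0]
contact_force: [0.7, 0.2, -0.7]
gripper_width: 0.648
```

Run:
```python
from h import *
ims={n:manip.grab_frame(n) for n in C}
show()
for n in C:cv2.imwrite(f"pics/{n}13.png",ims[n])
p,c=fit({"top":ims["top"]},SQ,(.5708,.2372,.116),.01,.028);print("shelf top",np.round(p[:2]*1e3,1),np.degrees(p[2]).round(2),round(c))
for q in ["jar_at","cup_at","puck_at","bowl_at","mug_at","roller_at","brush_at"]:
    print(q,[(np.round(w(n,d["xyz"]),3).tolist(),round(d["p"],2)) for n in C for d in manip.tip_of(q,n)[:1]])
# overlay of the planned outlines
def ov(n):
    S=6;x,y=(200,172) if n=="top" else (285,160);im=cv2.resize(ims[n][y:y+95,x:x+66*(1)],None,fx=S,fy=S,interpolation=cv2.INTER_CUBIC)
    return im
a=np.hstack([cv2.resize(ims["top"][180:260,205:285],(400,400),interpolation=cv2.INTER_CUBIC),cv2.resize(ims["side"][165:250,290:375],(400,400),interpolation=cv2.INTER_CUBIC)])
cv2.imwrite("pics/both13.png",a)
```

```text
t 26.88 p [ 433.5 -264.7  352. ] thx 6.5 F [-0.4  0.5  0.6] w 0.653 j [-0.69 -0.19  1.94 -0.    1.4   0.76]
shelf top [571.2 239.1] 7.1 82
jar_at [([0.472, -0.133, 0.02], 0.74), ([0.47, -0.132, 0.019], 0.46)]
cup_at [([0.608, -0.18, 0.019], 0.46), ([0.607, -0.182, 0.02], 0.54)]
puck_at [([0.412, -0.227, 0.017], 0.79), ([0.418, -0.225, 0.018], 0.42)]
bowl_at [([0.711, -0.011, 0.085], 0.6), ([0.715, -0.019, 0.081], 0.72)]
mug_at [([0.677, 0.444, 0.042], 0.93), ([0.672, 0.434, 0.043], 0.7)]
roller_at [([0.531, 0.532, 0.017], 0.73)]
brush_at [([0.51, -0.457, 0.009], 0.63), ([0.508, -0.454, 0.01], 0.77)]
```

View pics/both13.png

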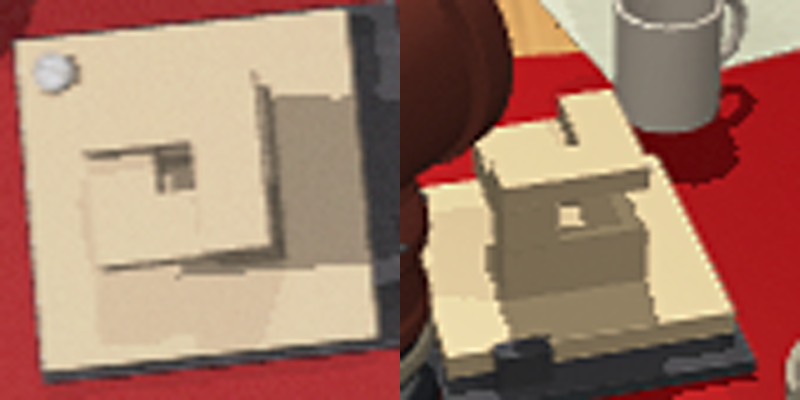

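Run:
```python
from h import *
T=(.5715,.2375)
for nm,yaw,zs in(("thick",96.8,(.028,.068)),("mid",-83.2,(.068,.096)),("thin",96.8,(.096,.112))):
    for l in LP[[0,1,5,4,2]]*1e3:
        q=loc(T,yaw,l)
        print(nm,l.round(),[tuple(np.round(((a-o[0]+.5)*s,(b-o[1]+.5)*s)).astype(int)) for n,o,s in(("top",(205,180),5),("side",(290,165),4.706)) for z in zs for a,b in [proj(n,(*q,z))]])
ims={n:cv2.imread(f"pics/{n}13.png") for n in C}
# straight-edge profile: grey along rows through the front faces, side view
g=cv2.cvtColor(ims["side"],cv2.COLOR_BGR2GRAY)
for v in (199,202,205,208,212,216,220,226): print(v,"L",g[v,388-90:313],"R",g[v,420-2-90:345])
```

```text
thick [-45. -45.] [(np.int64(274), np.int64(96)), (np.int64(265), np.int64(84)), (np.int64(247), np.int64(278)), (np.int64(248), np.int64(226))]
thick [ 45. -45.] [(np.int64(107), np.int64(113)), (np.int64(93), np.int64(101)), (np.int64(210), np.int64(198)), (np.int64(210), np.int64(147))]
thick [-45.  45.] [(np.int64(289), np.int64(262)), (np.int64(281), np.int64(255)), (np.int64(105), np.int64(301)), (np.int64(104), np.int64(248))]
thick [-11.  45.] [(np.int64(226), np.int64(268)), (np.int64(216), np.int64(262)), (np.int64(93), np.int64(269)), (np.int64(92), np.int64(216))]
thick [ 45. -11.] [(np.int64(113), np.int64(176)), (np.int64(99), np.int64(166)), (np.int64(159), np.int64(206)), (np.int64(159), np.int64(154))]
mid [-45. -45.] [(np.int64(108), np.int64(273)), (np.int64(98), np.int64(268)), (np.int64(73), np.int64(167)), (np.int64(71), np.int64(130))]
mid [ 45. -45.] [(np.int64(281), np.int64(255)), (np.int64(275), np.int64(250)), (np.int64(104), np.int64(248)), (np.int64(102), np.int64(210))]
mid [-45.  45.] [(np.int64(93), np.int64(101)), (np.int64(82), np.int64(93)), (np.in
[... 1483 characters left out ...]

208 L [215 216 216 216 217 216 216 216 217 221 167 104  93  97 107] R [104 112 114 114 114 114 114 128 131 130 127 120 205 214 212 212 212]
212 L [204 202 203 202 201 202 202 202 201 202 206 163 104  93 107] R [215 139 112 113 113 113 112 113 112 127 131 130 128 122 206 215 214]
216 L [204 203 204 204 202 202 203 202 203 204 210 191 117  92 107] R [108 109 108 109 108 109 108 109 109 109 110 109 109 106 125 207 215]
220 L [204 204 204 204 203 204 203 203 205 210 137 108  96  93 107] R [109 109 110 110 109 110 109 109 110 109 109 109 108 105 152 209 215]
226 L [207 206 204 205 205 205 205 205 205 204 206 212 137 103 105] R [119 120 124 132 132 131 131 132 131 131 131 131 130 129 123 207 216]
```

```bash
python3 -c "
from plant import manip
print(manip.job_done())"
```

```text
the job is handed in; nothing more can be done
None
```

The job is finished and handed in at about 27 s of the 72 s allowed. The shelf is home against its stop, with the pillar standing free in the middle of it.

- **Shelf:** I pushed it near its free corner until the force rose to 24 N with no further turning. It was still in the home position in the last picture.
- **Pillar:** The thick, middle and thin props were placed in that order, each turned half round from the one below and lined up with the shelf's edges. Each touched down within about 0.5 mm of the predicted height.
- **Last checks:** In both cameras the visible corners of the pillar match flush, aligned outlines to about 1 pixel, roughly 1–2 mm. By the top camera, the pillar's centre is about 1.6 mm from the shelf's centre.
- **Other things on the table:** By the networks, the jar, cup, cone, bowl, mug, roller and brush are within a few mm of their starting positions, about the networks' accuracy except for a brush reading 7 mm off in one camera. The arm made no contact near any of them. I did not re-measure the blue, purple and green look-alikes, but nothing went near them.
- **What disagreed:** The two cameras differed by about 4 mm in y on where the shelf is. I aimed between their readings; the robot's own positions for the thick prop came within 1 mm of the top camera. The side camera's reading would put the pillar about 2–3 mm off centre instead.

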